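# Close the gear case of the bamboo strip machine

## Robot

A 6-joint arm with a two-finger parallel gripper is mounted at the origin on the work surface. World frame = base frame: x ahead of the robot, y to its left, z up, the work surface at z = 0. Lengths are in m, angles in rad, forces in N, time in s.
With the tool pointing down it reaches from about 0.35 to 0.875 m from the base axis. Payload 15.5 kg.
Tool frame: the origin (TCP) lies at the very end of the fingers, on their centre line; the grasp point (between the pads) lies 19 mm behind it; z points along the fingers, x is the direction in which the jaws open and shut, and the axes are right-handed (so a half turn about z gives the same grasp; the last joint's range is limited). The gripper opens to 85 mm and grips with 20 to 120 N. Pads are 22 mm wide; open, the fingers measure 114 mm over their backs; the gripper's body (76 mm by 85 mm) begins 54 mm behind the grasp point. The pads swing forward as they close: fully open they stand 13 mm farther back than shut.
Start: joints at [-1.339, 0.494, 1.345, -0, 1.302, -0.096], TCP at [0.201, -0.592, 0.231] pointing down, gripper open.
Joint ranges: [-2.91, 2.91], [-0.82, 2.16], [0.22, 2.67], [-1.22, 4.37], [0.12, 2.79], [-3.08, 3.08]. Speed limits (rad/s): [1.89, 1.89, 2.57, 3.01, 3.01, 3.01].

## Interface

Orientations are given as a unit quaternion [w, x, y, z].
In Python, from rig import bot, vision, finish_job gives the robot as it stands.
- The arm moves only by the tool step_arm, never from a script. Its argument "motion" is a list of rows, each an object with "fingers": the finger opening in mm, from 0 to 85.4; "slide": the shift along the world's x, y, z in mm, a list of three; "angular": the turn, a rotation vector about the world's x, y, z in rad, a list of three. In form: [{"fingers": fingers, "slide": [tx, ty, tz], "angular": [wx, wy, wz]}, ...]. A call has exactly 10 rows; each row is the pose to reach, as a shift and turn from the pose commanded when the call began; what a row does not reach only later rows make up. A row lasts 1/8 s, in which the tool goes at most 62.5 mm and 10.7 degrees, less where a joint would pass 70% of its speed; a pose out of reach is approached as far as the arm can. A call with a gripper value outside its range is refused whole. The fingers move at their own pace and stop on an object; "squeeze" is the grip in N (left out, the last holds). Time passes only in rows, so rows that repeat a pose let the fingers close, or fill a call up. It gives the time, the measured TCP pose, the force and the opening at its end, in the units of the state.
- bot.get_state(): the state, without advancing time (a new reading comes with each control period).
- vision.read_camera(name): name is "scene" or "top" or "wrist"; returns a dict with "frame" (480x640x3 uint8, blue, green, red), "fx", "fy", "cx", "cy" (pixels), "R" (3x3) and "t" (3): a world point X has camera coordinates R X + t; the wrist camera has in their place "hand_eye" (4x4, takes a point from camera to tool coordinates, whose origin is the TCP and whose axes are the tool frame's). Camera axes: x right, y down, z forward; pixel columns grow to the right and rows downward; lengths in m; the calibration is good to about 2 mm. The wrist camera is an equidistant fisheye: a pixel r from the principal point sees the ray r / f radians off the axis. A picture is of the moment at which its call begins: read the wrist's pose just before it. There is no depth.
- finish_job(): hands the job in, once; it reports no verdict.
The state is a dict: "t": time; "joint_positions": joint angles; "dq": joint speeds; "joint_torque": joint torques, N m; "eef_pos": TCP position; "eef_rot": TCP orientation; "contact_force": force on the tool from outside, world axes, zero at the start; "ft_torque": the same for the moment, N m; "width": finger opening in m.
Only numpy, scipy, OpenCV 4.12 (cv2) and the standard library are available. Lean on these libraries where they do the work, as an engineer would, in place of code of your own. Each camera call takes 0.05 s, during which the arm holds its last target.

## Task

Put the yellow slotted cover back on the open, sloping gear case: slide it straight down the slope under the raised wing nut, grip outwards and at the upper end, until the stud sits at the end of the slot and the cover lies flat and square on the case. Let go of it, then spin the brass wing nut clockwise until it is snug and clamps the cover. Leave everything else on the bench where it stands.

Things in the scene. Friction and masses are not known exactly. Their poses are not given: they have to be found in the camera images.
- gearcase: Sloping green gear case, fixed: square face 190 x 190 mm, 30 degrees from level, low edge on the side away from the robot; in it an opening 100 x 110 mm (x, y), 26 mm deep, with gears. Origin: centre of the face, in its plane, on the axis of the steel stud (10 mm diameter, tip 44 mm above the face), 140 mm above the table. z: out of the face along the stud; x: straight up the slope, so roughly towards the robot; y: level.
- machine: Fixed green bench machine that carries the gear case; origin on the table right below the gearcase origin, x roughly towards the robot. Base and motor reach 95 mm to each side and 150 mm to +x. Nothing of it stands above the plane of the case face but stud and nut.
- nut: Brass wing nut, captive on the stud. Origin: centre of its flat round underside (26 mm across, flange 10 mm high), on the stud axis; z out along the stud; this frame does not turn with the nut. Its underside is 11.5 mm above the face when joint wings reads 0 and sinks 2.5 mm per rad of turn (steep thread). It stays where it is left; about 0.06 N m turns it.
- wings (a joint): Turn of the wing nut in rad: 0 backed off; grows as it is turned clockwise (looking down onto the face) and sinks; stop at 3.0. It starts between 0 and 0.8. With the 5 mm cover properly under it, it meets the cover at about 2.6; some 0.15 to 0.3 rad more makes it snug.
- wings_grip (a point): Where to pinch the wing nut: on the stud axis, 25 mm above its underside. This frame turns with the nut: x runs along the two wings, y across them, z out along the stud. The wings are 50 mm across, 10 mm thick (pinch along y) and reach from 13 to 36 mm above the underside.
- cover: Loose yellow steel plate, about 0.3 kg, 130 (x) x 150 (y) x 5 mm, black grip bar on top; starts flat on the table, grip up. Origin: centre of its underside, z up through the plate. A slot 14 mm wide runs along y = 0 from the -x edge (mouth rounded out to 38 mm) to a flat end at x = +7 mm. Seated, its origin and axes match the gearcase's, but for 2 mm of play.
- cover_grip (a point): Where to hold the cover: in the grip bar, 56 mm to +x of the cover's origin and 29 mm above its underside; same axes as the cover. The bar is 12 mm thick (x; pinch along x), 60 mm long (y) and reaches from 5 to 40 mm above the underside.
- cup: Bystander: bamboo cup, 44 mm across, 60 mm high; origin at the centre of its underside
- coil: Bystander: flat steel ring, 90 mm across, 12 mm high, lying; origin at the centre of its underside
- oil: Bystander: amber oil bottle, 48 mm across, 130 mm high; origin at the centre of its underside
- jar: Bystander: white jar with blue cap, 56 mm across, 80 mm high; origin at the centre of its underside
- screwdriver: Bystander: screwdriver lying in front, on one side; origin under its middle
- wrench: Bystander: wrench lying in front, on one side; origin under its middle
Mind the look-alikes: they are no part of the job. Several things have the shape of the cover; the one meant has the colours described above.

How it is judged:
On the way, in this order (a step that is already met when the one before it is completed fails the run):
1. the cover lies seated on the gear case, the stud at the end of its slot, let go, the nut not yet touching it (x of cover in the frame of gearcase between -0.006 and 0.006 m and y of cover in the frame of gearcase between -0.005 and 0.005 m and z of cover in the frame of gearcase between -0.003 and 0.0025 m and angle between the z axis of cover and the z axis of gearcase, either way round below 0.05 rad and angle between the x axis of cover and the x axis of gearcase, either way round below 0.17 rad and contact force between the fingers and cover below 0.1 N and contact force between nut and cover below 0.5 N), for 0.2 s.
2. the wing nut is snug on the cover, pressing with more than 3 N (x of cover in the frame of gearcase between -0.006 and 0.006 m and y of cover in the frame of gearcase between -0.005 and 0.005 m and z of cover in the frame of gearcase between -0.003 and 0.0025 m and angle between the z axis of cover and the z axis of gearcase, either way round below 0.05 rad and angle between the x axis of cover and the x axis of gearcase, either way round below 0.17 rad and contact force between nut and cover above 3 N), for 0.2 s.
At the end, for the whole second after the job is handed in: The cover's origin is within 6 mm (along the slope) and 5 mm (across) of the stud axis, its underside less than 2.5 mm off the face, parallel to it within 0.05 rad and square within 0.17 rad; the wing nut presses on the cover with more than 3 N; the cover is at rest (all of step 2 and linear speed of cover below 0.02 m/s); the robot touches nothing.
It fails at once if a bystander (cup, ring, bottle, jar, screwdriver or wrench) is moved by more than 40 mm (distance of any of cup, coil, oil, jar, screwdriver, wrench from where it was at the start of the episode above 0.04 m).
It also fails if it takes over 72 s, if anything falls off the work surface, if the arm or the gripper's body presses on something with over 40 N, if the wrist force passes 120 N, or if a joint passes its speed limit or range.

## Working session

There is one attempt and no reset: what is moved stays moved. The work goes in short steps, Python scripts to look and compute and a tool call to move; the robot and the scene stay as the last step left them, time stands still between calls to the robot, and variables do not carry over. Pictures are saved under pics/ and viewed, and the job is handed in when it is done.

Besides the shell and the picture viewer there is one more tool, called after "Request:" by a JSON object that holds its "fn" and its "kwargs", one argument or row to a line. step_arm: Moves the arm, as the interface text tells. Its arguments: {"type":"object","properties":{"motion":{"type":"array"},"squeeze":{"type":"number"}},"required":["motion"]}

```bash
ls; mkdir -p pics
python3 - <<'E'
from rig import bot, vision
import cv2
print(bot.get_state())
for n in ["scene","top"]:
    c=vision.read_camera(n); cv2.imwrite(f"pics/{n}0.png",c["frame"]); print(n,{k:v for k,v in c.items() if k!="frame"})
E
```

```text
pics
{'t': 0.0, 'joint_positions': array([-1.33850506e+00,  4.94205762e-01,  1.34611604e+00,  1.93915706e-05,
        1.30248783e+00, -9.54648726e-02]), 'dq': array([-6.19287770e-04, -3.64013043e-04,  2.13512024e-04, -4.22044916e-04,
        8.50001203e-04, -9.58946128e-05]), 'joint_torque': array([-4.56852096e-03, -8.82159090e+01, -3.83881545e+01, -3.88072131e-04,
        9.98599426e-03,  4.54569545e-05]), 'eef_pos': array([ 0.20114905, -0.59137956,  0.23069132]), 'eef_rot': array([-4.06893101e-04,  8.12992637e-01, -5.82273649e-01, -4.52530851e-04]), 'contact_force': array([0.06477419, 0.00159469, 0.32224988]), 'ft_torque': array([0.00313927, 0.00859779, 0.04004094]), 'width': 0.08506479992344756}
scene {'fx': 534.9262623899172, 'fy': 534.9262623899172, 'cx': 322.10882453768676, 'cy': 233.78026811351424, 'R': array([[ 0.5169243 ,  0.85584261, -0.01796355],
       [ 0.55775568, -0.35265199, -0.75136221],
       [-0.64938268,  0.37837811, -0.65964547]]), 't': array([-0.37709983, -0.15848179,  1.89561944])}
top {'fx': 570.8850885365591, 'fy': 570.8850885365591, 'cx': 328.37001935254773, 'cy': 229.3487692894164, 'R': array([[ 9.88128942e-02, -9.95105983e-01, -3.08204465e-04],
       [-9.71282162e-01, -9.63798406e-02, -2.17535947e-01],
       [ 2.16441617e-01,  2.17947100e-02, -9.76052261e-01]]), 't': array([0.09326036, 0.54697913, 1.58958617])}
```

View pics/scene0.png

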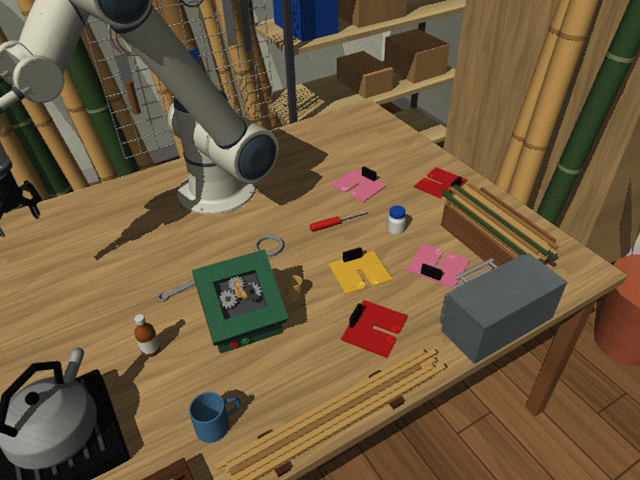

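View pics/top0.png

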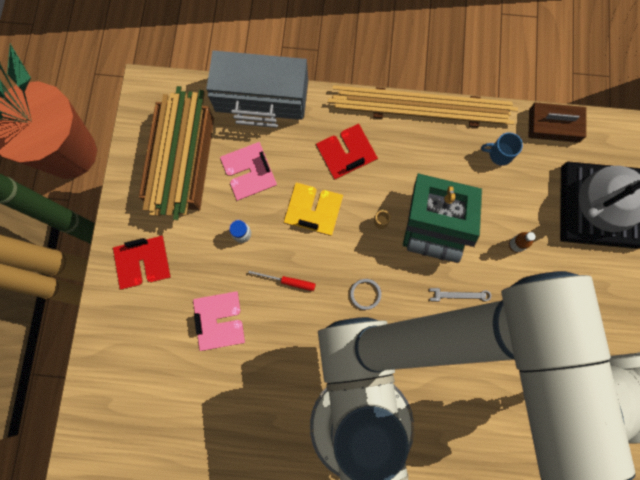

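Candidates shaped like the cover (top view): yellow (313,208), red (347,151), red (141,262), pink (248,171), pink (218,321). Only the yellow one with the black grip fits the description. Next I'll look at enlarged crops of it and the case.

```bash
cat > h.py <<'E'
import numpy as np, cv2
def proj(c,X):
    X=np.atleast_2d(X); p=X@c["R"].T+c["t"]
    return np.c_[c["fx"]*p[:,0]/p[:,2]+c["cx"],c["fy"]*p[:,1]/p[:,2]+c["cy"]]
def ray(c,u,v):
    d=c["R"].T@np.array([(u-c["cx"])/c["fx"],(v-c["cy"])/c["fy"],1.]); return -c["R"].T@c["t"], d/np.linalg.norm(d)
def atz(c,u,v,z):
    o,d=ray(c,u,v); return o+d*(z-o[2])/d[2]
def crop(f,x,y,w,h,s,n):
    cv2.imwrite(n,cv2.resize(f[y:y+h,x:x+w],None,fx=s,fy=s,interpolation=cv2.INTER_CUBIC))
E
python3 - <<'E'
from rig import vision
from h import *
c=vision.read_camera("top"); crop(c["frame"],270,160,100,90,8,"pics/t_cov.png"); crop(c["frame"],390,165,100,100,6,"pics/t_case.png")
c=vision.read_camera("scene"); crop(c["frame"],310,225,100,90,8,"pics/s_cov.png"); crop(c["frame"],180,240,125,115,5,"pics/s_case.png")
E
```

```text
(no output)
```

View pics/t_cov.png

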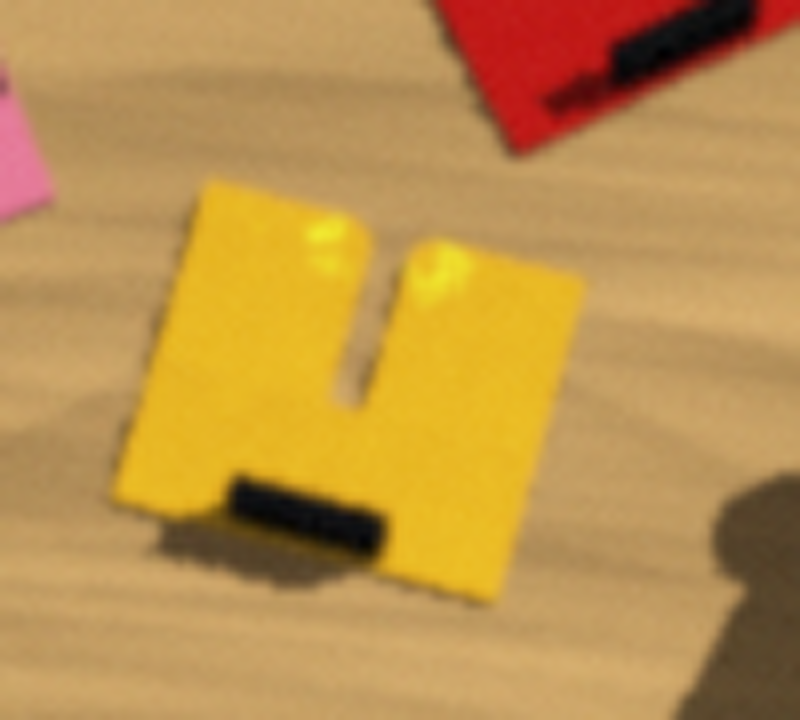

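View pics/t_case.png

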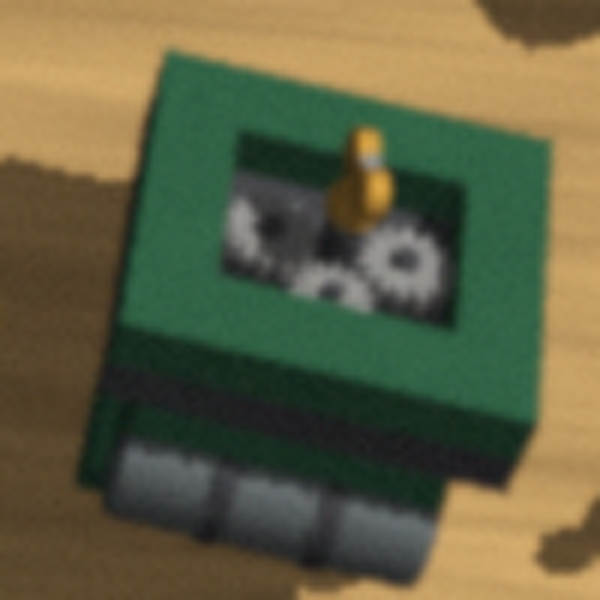

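View pics/s_cov.png

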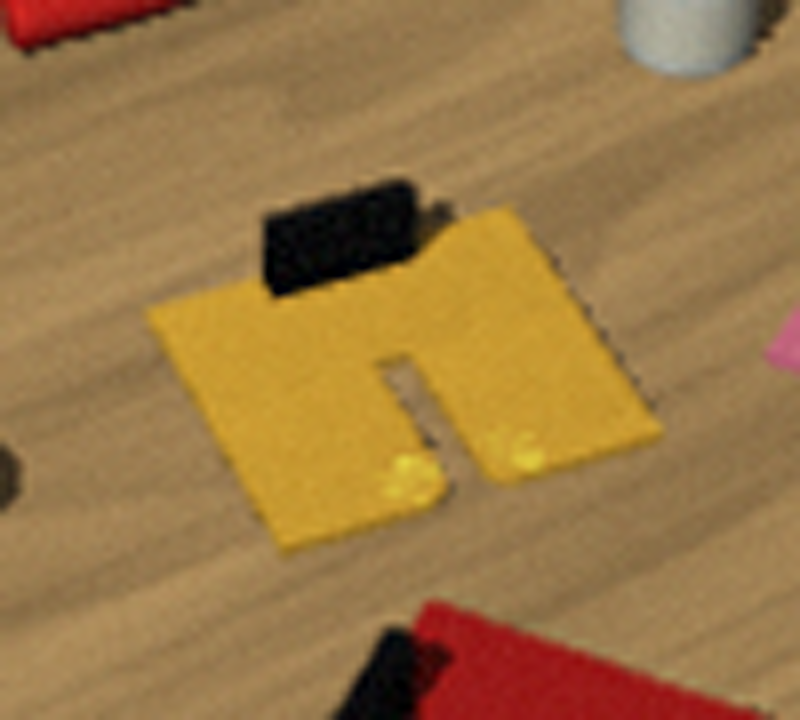

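View pics/s_case.png

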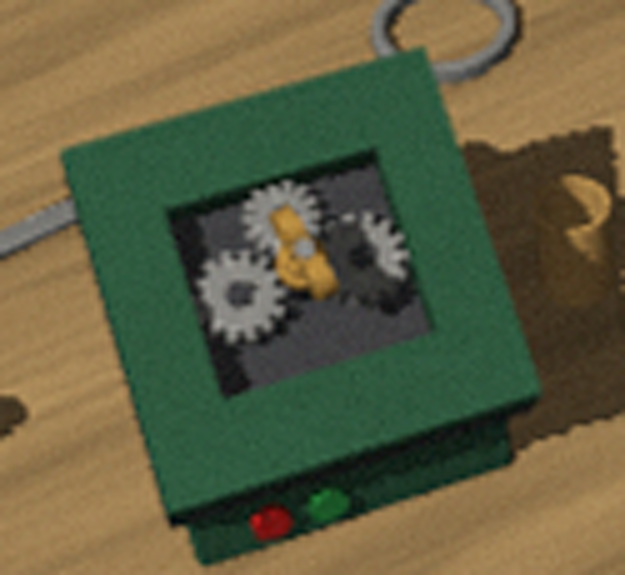

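```bash
cat > fit0.py <<'E'
from rig import vision
from h import *
from scipy.optimize import least_squares
from scipy.spatial.transform import Rotation as Ro
T=vision.read_camera("top");S=vision.read_camera("scene")
def px(l,ox,oy,s): return (np.array(l,float)+.5)/s-.5+[ox,oy]
covT=px([(208,180),(585,278),(495,605),(112,498)],270,160,8)
covS=px([(662,432),(285,550),(148,310),(512,208)],310,225,8)
covP=np.array([(-65,-75,5),(-65,75,5),(65,75,5),(65,-75,5)])/1e3
caT=px([(168,52),(550,143),(537,425),(122,325)],390,165,6)
caS=px([(540,393),(172,515),(62,152),(425,48)],180,240,5)
caP=np.array([(-95,-95,0),(-95,95,0),(95,95,0),(95,-95,0)])/1e3
def Rcase(a): # z normal; x up slope, yaw a of horizontal x direction
    return (Ro.from_euler('z',a)*Ro.from_euler('y',-np.pi/6)).as_matrix()
def fit(P,uT,uS,Rf,z,x0):
    def pts(p): return P@Rf(p[2]).T+[p[0],p[1],z if len(p)==3 else p[3]]
    for x00 in (x0,list(x0)+[z]):
        for nm,cs in (("both",((T,uT),(S,uS))),("T",((T,uT),)),("S",((S,uS),))):
            r=least_squares(lambda p:np.concatenate([(proj(c,pts(p))-u).ravel() for c,u in cs]),x00)
            print(nm,r.x.round(4),"rms",np.sqrt(np.mean(r.fun**2)).round(2))
Rz=lambda a:Ro.from_euler('z',a).as_matrix()
print("cover");fit(covP,covT,covS,Rz,0,[.5,.05,np.pi])
print("case");fit(caP,caT,caS,Rcase,.14,[.5,-.2,np.pi])
E
python3 fit0.py
```

```text
cover
both [0.61   0.2002 2.97  ] rms 0.55
T [0.6079 0.1997 2.971 ] rms 0.19
S [0.6127 0.2    2.9685] rms 0.24
both [ 0.6094  0.201   2.9699 -0.0038] rms 0.33
T [ 0.6097  0.2001  2.971  -0.007 ] rms 0.17
S [ 0.6045  0.2058  2.9681 -0.0103] rms 0.15
case
both [ 0.6269 -0.1748  2.993 ] rms 0.75
T [ 0.6245 -0.175   2.9941] rms 0.34
S [ 0.6302 -0.175   2.9916] rms 0.42
both [ 0.626  -0.1747  2.993   0.1355] rms 0.39
T [ 0.6295 -0.1783  2.9945  0.1226] rms 0.08
S [ 0.6218 -0.1725  2.9912  0.1304] rms 0.2
```

Request:
{"fn": "step_arm", "kwargs": {
  "motion": [
    {"fingers":60,"slide":[20,45,40],"angular":[0,0,0.1]},
    {"fingers":60,"slide":[45,90,80],"angular":[0,0,0.2]},
    {"fingers":60,"slide":[70,140,100],"angular":[0,0,0.3]},
    {"fingers":60,"slide":[95,195,110],"angular":[0,0,0.4]},
    {"fingers":60,"slide":[120,250,110],"angular":[0,0,0.5]},
    {"fingers":60,"slide":[145,305,110],"angular":[0,0,0.6]},
    {"fingers":60,"slide":[170,360,110],"angular":[0,0,0.7]},
    {"fingers":60,"slide":[195,415,110],"angular":[0,0,0.8]},
    {"fingers":60,"slide":[220,470,110],"angular":[0,0,0.9]},
    {"fingers":60,"slide":[245,525,110],"angular":[0,0,1.0]}
  ]
}}

```text
t: 1.55
eef_pos: [0.4467, -0.0648, 0.3415]
eef_rot: [0.0, 0.993, -0.12, 0.0]
contact_force: [1.4, -1.2, -1.8]
width: 0.0602
```

Request:
{"fn": "step_arm", "kwargs": {
  "motion": [
    {"fingers":50,"slide":[20,50,0],"angular":[0,0,0.02]},
    {"fingers":50,"slide":[40,100,-10],"angular":[0,0,0.04]},
    {"fingers":50,"slide":[60,150,-40],"angular":[0,0,0.07]},
    {"fingers":50,"slide":[80,195,-80],"angular":[0,0,0.07]},
    {"fingers":50,"slide":[98,240,-120],"angular":[0,0,0.07]},
    {"fingers":50,"slide":[109,276,-160],"angular":[0,0,0.07]},
    {"fingers":50,"slide":[109,276,-190],"angular":[0,0,0.07]},
    {"fingers":50,"slide":[109,276,-200],"angular":[0,0,0.07]},
    {"fingers":50,"slide":[109,276,-200],"angular":[0,0,0.07]},
    {"fingers":50,"slide":[109,276,-200],"angular":[0,0,0.07]}
  ]
}}

```text
t: 2.8
eef_pos: [0.556, 0.209, 0.1427]
eef_rot: [-0.0, 0.996, -0.087, 0.001]
contact_force: [-0.4, 0.7, 1.2]
width: 0.0502
```

```bash
cat >> h.py <<'E'
from scipy.spatial.transform import Rotation as Ro
def wpose(s):
    M=np.eye(4); q=s["eef_rot"]; M[:3,:3]=Ro.from_quat([q[1],q[2],q[3],q[0]]).as_matrix(); M[:3,3]=s["eef_pos"]; return M
def wproj(w,M,X):
    X=np.atleast_2d(X); H=np.linalg.inv(M@w["hand_eye"]); p=X@H[:3,:3].T+H[:3,3]
    rr=np.hypot(p[:,0],p[:,1]); th=np.arctan2(rr,p[:,2]); k=th/np.maximum(rr,1e-9)
    return np.c_[w["fx"]*k*p[:,0]+w["cx"],w["fy"]*k*p[:,1]+w["cy"]]
E
python3 - <<'E'
from rig import bot,vision
from h import *
s=bot.get_state(); w=vision.read_camera("wrist")
print(s["t"],s["eef_pos"],s["eef_rot"],s["joint_positions"]); print({k:v for k,v in w.items() if k!="frame"})
import pickle; pickle.dump((s,w),open("w1.pkl","wb"))
f=w["frame"].copy()
cP=np.array([(-65,-75,5),(-65,75,5),(65,75,5),(65,-75,5),(50,-30,40),(50,30,40),(62,30,40),(62,-30,40)])/1e3
X=cP@Ro.from_euler('z',2.970).as_matrix().T+[.61,.2002,0]
for u in wproj(w,wpose(s),X): print(u.round(1)); cv2.circle(f,tuple(int(round(a)) for a in u),2,(255,0,255),-1)
cv2.imwrite("pics/w1.png",f)
E
```

```text
2.8 [0.55597931 0.20903779 0.14271883] [-3.62430228e-04  9.96231570e-01 -8.67269942e-02  9.78164853e-04] [2.59110557e-01 5.46527329e-01 1.52673125e+00 2.11895440e-05
 1.06624786e+00 4.32772596e-01]
{'fx': 371.64829954431775, 'fy': 371.64829954431775, 'cx': 321.9402196300017, 'cy': 239.1616254453443, 'hand_eye': array([[ 9.99999637e-01,  6.42454652e-04, -5.58963070e-04,
         2.95908374e-04],
       [-4.29776226e-04,  9.47405042e-01,  3.20036718e-01,
        -8.23779448e-02],
       [ 7.35173510e-04, -3.20036362e-01,  9.47404975e-01,
        -1.43184077e-01],
       [ 0.00000000e+00,  0.00000000e+00,  0.00000000e+00,
         1.00000000e+00]])}
[473.2 133.2]
[454.8 304.3]
[309.7 307.5]
[307.5 127.4]
[328.4 195.5]
[328.1 276.9]
[311.5 276.9]
[310.6 195.5]
```

View pics/w1.png

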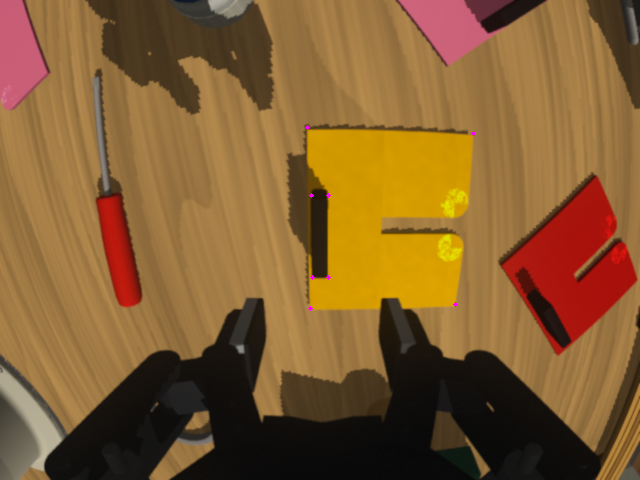

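Yellow cover with black grip bar at (320,235) in the wrist view. The projected model matches its corners, for example (308,127), (473,133) and (455,304). Going down to grasp.

Request:
{"fn": "step_arm", "kwargs": {
  "motion": [
    {"fingers":50,"slide":[0,0,-30],"angular":[0,0,0]},
    {"fingers":50,"slide":[0,0,-60],"angular":[0,0,0]},
    {"fingers":50,"slide":[0,0,-90],"angular":[0,0,0]},
    {"fingers":50,"slide":[0,0,-115],"angular":[0,0,0]},
    {"fingers":50,"slide":[0,0,-125],"angular":[0,0,0]},
    {"fingers":50,"slide":[0,0,-130],"angular":[0,0,0]},
    {"fingers":30,"slide":[0,0,-130],"angular":[0,0,0]},
    {"fingers":20,"slide":[0,0,-130],"angular":[0,0,0]},
    {"fingers":5,"slide":[0,0,-130],"angular":[0,0,0]},
    {"fingers":0,"slide":[0,0,-130],"angular":[0,0,0]}
  ],
  "squeeze": 60
}}

```text
t: 4.1
eef_pos: [0.5556, 0.2094, 0.0121]
eef_rot: [-0.0, 0.996, -0.086, 0.001]
contact_force: [-1.2, -0.4, 7.8]
width: 0.0112
```

Run:
```python
from rig import bot
s=bot.get_state(); print(s)
```

```text
{'t': 4.1, 'joint_positions': array([ 2.59914110e-01,  7.31297774e-01,  1.61535519e+00, -7.78932955e-06,
        7.93771257e-01,  4.32809259e-01]), 'dq': array([ 6.47663972e-04, -1.19311729e-03, -1.50447393e-03, -3.17291404e-04,
        3.49143028e-04,  4.05591636e-05]), 'joint_torque': array([-2.01046723e-01, -8.78412008e+01, -2.13188678e+01, -3.08096688e-02,
       -5.20509258e-01,  2.34576152e-02]), 'eef_pos': array([0.55562099, 0.20942554, 0.01213789]), 'eef_rot': array([-1.95715181e-04,  9.96265801e-01, -8.63372077e-02,  5.50465882e-04]), 'contact_force': array([-1.16791532, -0.40235519,  7.82874973]), 'ft_torque': array([-0.04653053,  0.28457053,  0.07944858]), 'width': 0.011202166798792466}
```

```bash
cat > case.py <<'E'
from h import *
Rc=(Ro.from_euler('z',2.993)*Ro.from_euler('y',-np.pi/6)).as_matrix()
oc=np.array([.6275,-.1752,.140])
Rt=Rc@np.diag([-1,1,-1.])
def case2w(p): return oc+Rc@np.array(p)
def w2case(X): return Rc.T@(np.array(X)-oc)
E
python3 - <<'E'
from rig import bot
from case import *
s=bot.get_state(); M=wpose(s)
print("rotvec",Ro.from_matrix(Rt@M[:3,:3].T).as_rotvec().round(4))
for p in [(.181,0,.09),(.181,0,.042),(.181,0,.015),(.056,0,.0125)]:
    print(p,case2w(p).round(4),((case2w(p)-M[:3,3])*1e3).round(1))
E
```

```text
rotvec [0.0835 0.518  0.0239]
(0.181, 0, 0.09) [ 0.517  -0.1587  0.3084] [ -38.6 -368.1  296.3]
(0.181, 0, 0.042) [ 0.4932 -0.1551  0.2669] [ -62.4 -364.5  254.7]
(0.181, 0, 0.015) [ 0.4799 -0.1531  0.2435] [ -75.7 -362.5  231.4]
(0.056, 0, 0.0125) [ 0.5857 -0.1689  0.1788] [  30.1 -378.4  166.7]
```

Request:
{"fn": "step_arm", "kwargs": {
  "motion": [
    {"fingers":0,"slide":[0,0,10],"angular":[0,0,0]},
    {"fingers":0,"slide":[0,0,30],"angular":[0,0,0]},
    {"fingers":0,"slide":[0,0,60],"angular":[0,0,0]},
    {"fingers":0,"slide":[0,0,90],"angular":[0,0,0]},
    {"fingers":0,"slide":[0,0,130],"angular":[0,0,0]},
    {"fingers":0,"slide":[0,0,170],"angular":[0,0,0]},
    {"fingers":0,"slide":[0,0,210],"angular":[0,0,0]},
    {"fingers":0,"slide":[0,0,250],"angular":[0,0,0]},
    {"fingers":0,"slide":[0,0,260],"angular":[0,0,0]},
    {"fingers":0,"slide":[0,0,260],"angular":[0,0,0]}
  ]
}}

```text
t: 5.35
eef_pos: [0.555, 0.2092, 0.2712]
eef_rot: [-0.0, 0.996, -0.086, 0.0]
contact_force: [-0.2, 0.4, -4.3]
width: 0.0114
```

Run:
```python
from rig import bot,vision
from case import *
s=bot.get_state(); w=vision.read_camera("wrist")
print(s["t"],s["eef_pos"],s["contact_force"],s["ft_torque"],s["width"],s["joint_positions"])
f=w["frame"].copy(); M=wpose(s)
# cover in tool frame: x=-cx, y=cy,z=-cz ; TCP at cover (56,0,12)
cP=np.array([(-65,-75,5),(-65,75,5),(65,75,5),(65,-75,5),(50,-30,40),(50,30,40),(62,30,40),(62,-30,40)])/1e3
X=((cP-[.056,0,.012])*[-1,1,-1])@M[:3,:3].T+M[:3,3]
for u in wproj(w,M,X): cv2.circle(f,tuple(int(round(a)) for a in u),2,(255,0,255),-1)
cv2.imwrite("pics/w2.png",f)
```

```text
5.35 [0.55495361 0.20922192 0.27116027] [-0.21411184  0.36774642 -4.33965951] [ 0.10632672  0.15467735 -0.00096202] 0.01139975005491105 [2.59852744e-01 4.12821095e-01 1.37185650e+00 2.77037333e-05
 1.35682534e+00 4.32845285e-01]
```

View pics/w2.png

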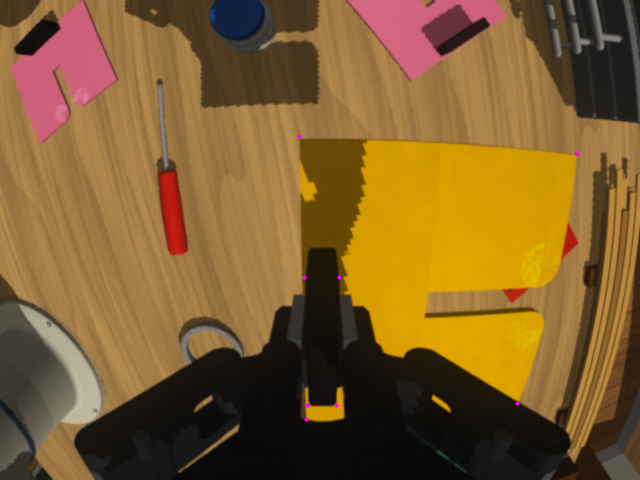

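Request:
{"fn": "step_arm", "kwargs": {
  "motion": [
    {"fingers":0,"slide":[-4,-20,10],"angular":[0,0,0]},
    {"fingers":0,"slide":[-8,-60,20],"angular":[0,0.05,0]},
    {"fingers":0,"slide":[-12,-105,30],"angular":[0.016,0.1,0.005]},
    {"fingers":0,"slide":[-16,-150,38],"angular":[0.032,0.2,0.01]},
    {"fingers":0,"slide":[-20,-195,38],"angular":[0.048,0.3,0.014]},
    {"fingers":0,"slide":[-24,-240,38],"angular":[0.064,0.4,0.019]},
    {"fingers":0,"slide":[-29,-285,38],"angular":[0.0835,0.518,0.0239]},
    {"fingers":0,"slide":[-34,-325,38],"angular":[0.0835,0.518,0.0239]},
    {"fingers":0,"slide":[-38,-360,38],"angular":[0.0835,0.518,0.0239]},
    {"fingers":0,"slide":[-38,-368,38],"angular":[0.0835,0.518,0.0239]}
  ]
}}

```text
t: 6.65
eef_pos: [0.5163, -0.1611, 0.3084]
eef_rot: [-0.019, 0.963, -0.073, -0.259]
contact_force: [0.2, 0.4, -3.7]
width: 0.0113
```

```bash
cat > look.py <<'E'
import sys
from rig import bot,vision
from case import *
n=sys.argv[1]
s=bot.get_state(); M=wpose(s)
print(s["t"],s["eef_pos"].round(4),"F",s["contact_force"].round(1),"T",s["ft_torque"].round(2),"w",s["width"].round(4),"q",s["joint_positions"].round(3))
print("tcp in case mm",(w2case(M[:3,3])*1e3).round(1),"rot err to Rt (world rotvec)",Ro.from_matrix(Rt@M[:3,:3].T).as_rotvec().round(4))
for c in sys.argv[2:]:
    w=vision.read_camera(c); f=w["frame"]
    if c=="top": crop(f,370,145,140,130,5,f"pics/{n}_top.png")
    elif c=="scene": crop(f,150,210,180,150,4,f"pics/{n}_scene.png")
    else: cv2.imwrite(f"pics/{n}_wrist.png",f)
E
python3 look.py a top scene wrist
```

```text
Traceback (most recent call last):
  File "look.py", line 6, in <module>
    print(s["t"],s["eef_pos"].round(4),"F",s["contact_force"].round(1),"T",s["ft_torque"].round(2),"w",s["width"].round(4),"q",s["joint_positions"].round(3))
                                                                                                       ^^^^^^^^^^^^^^^^
AttributeError: 'float' object has no attribute 'round'
```

```bash
sed -i 's/s\["width"\].round(4)/round(s["width"],4)/' look.py; python3 look.py a top scene wrist
```

```text
6.65 [ 0.5163 -0.1611  0.3084] F [ 0.2  0.4 -3.7] T [ 0.01 -0.41 -0.02] w 0.0113 q [-0.351  0.593  1.071 -0.11   1.993 -0.218]
tcp in case mm [181.2   2.6  89.9] rot err to Rt (world rotvec) [-0.0001 -0.0025  0.0025]
```

View pics/a_top.png

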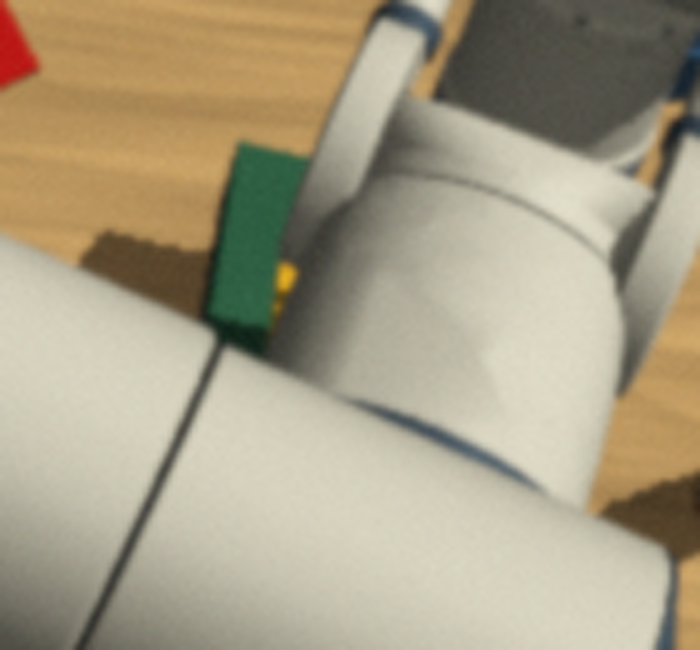

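View pics/a_scene.png

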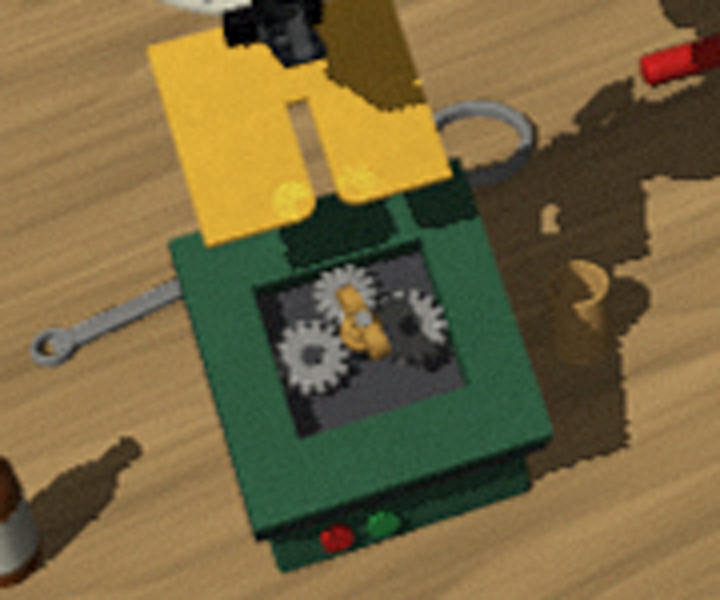

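View pics/a_wrist.png

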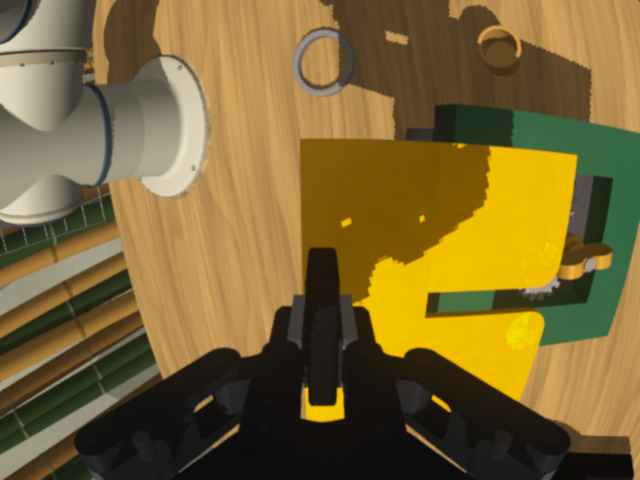

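Run:
```python
from rig import bot,vision
from case import *
s=bot.get_state(); w=vision.read_camera("wrist"); M=wpose(s)
P=np.array([(0,0,44),(-50,-55,0),(-50,55,0),(95,-95,0),(-95,95,0),(50,-55,0)])/1e3
f=w["frame"]; crop(f,420,80,220,280,2.7,"pics/w3.png")
for p,u in zip(P,wproj(w,M,P@Rc.T+oc)): print(p,u.round(1),((u-[420,80])*2.7).round())
c=vision.read_camera("scene");f=c["frame"]; crop(f,180,210,120,100,6.5,"pics/s3.png")
cP=np.array([(-65,-75,5),(-65,75,5),(65,75,5),(65,-75,5),(7,-7,5),(7,7,5)])/1e3
X=((cP-[.056,0,.012])*[-1,1,-1])@M[:3,:3].T+M[:3,3]
print("scene cover",((proj(c,X)-[180,210])*6.5).round())
print("scene case",((proj(c,np.r_[P,[[.095,.095,0],[-.095,-.095,0]]]@Rc.T+oc)-[180,210])*6.5).round())
```

```text
[0.    0.    0.044] [590.4 264.9] [460. 499.]
[-0.05  -0.055  0.   ] [613.2 177.9] [522. 264.]
[-0.05   0.055  0.   ] [586.7 302.6] [450. 601.]
[ 0.095 -0.095  0.   ] [456.9 104. ] [100.  65.]
[-0.095  0.095  0.   ] [607.5 335.6] [506. 690.]
[ 0.05  -0.055  0.   ] [513.1 168.3] [251. 238.]
scene cover [[541. 276.]
 [143. 391.]
 [ 44.  68.]
 [435. -34.]
 [306. 150.]
 [269. 160.]]
scene case [[391. 513.]
 [565. 621.]
 [285. 710.]
 [546. 249.]
 [215. 859.]
 [485. 381.]
 [ 73. 385.]
 [701. 699.]]
```

View pics/w3.png

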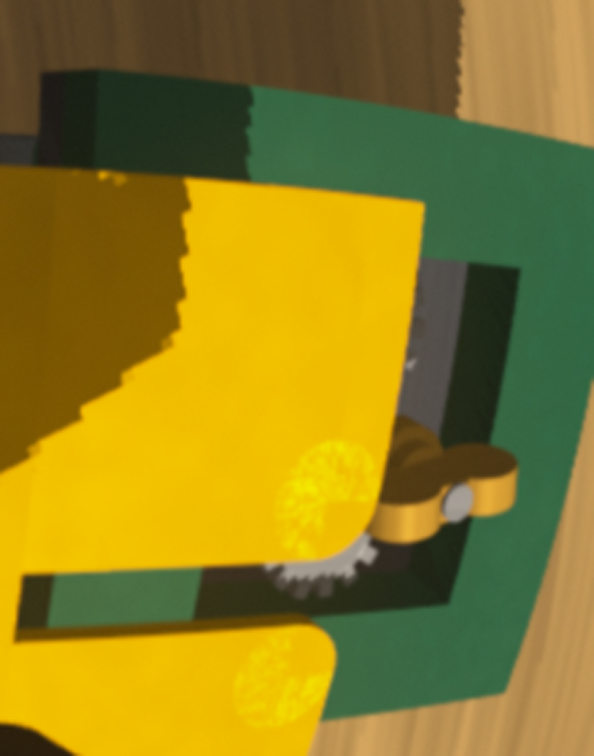

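View pics/s3.png

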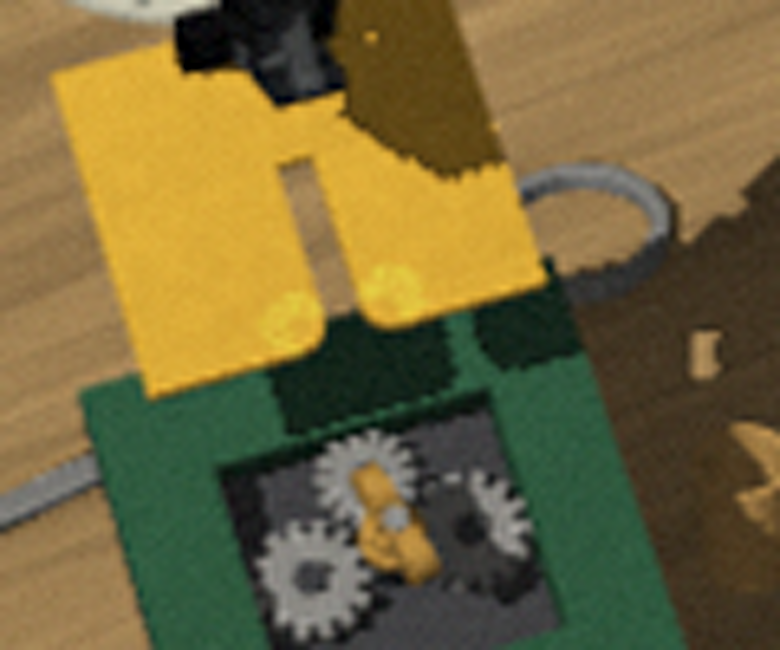

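```bash
cat > d.py <<'E'
import sys
from case import *
for a in sys.argv[1:]:
    v=[float(x) for x in a.split(",")]; print(a,"->",(Rc@np.array(v)).round(2))
E
python3 d.py 0,-2.1,-74 1,0,0 0,1,0 0,0,1
```

```text
0,-2.1,-74 -> [-36.28   7.55 -64.09]
1,0,0 -> [-0.86  0.13  0.5 ]
0,1,0 -> [-0.15 -0.99 -0.  ]
0,0,1 -> [ 0.49 -0.07  0.87]
```

Request:
{"fn": "step_arm", "kwargs": {
  "motion": [
    {"fingers":0,"slide":[-7,2,-13],"angular":[0,0,0]},
    {"fingers":0,"slide":[-14,4,-26],"angular":[0,0,0]},
    {"fingers":0,"slide":[-22,5,-39],"angular":[0,0,0]},
    {"fingers":0,"slide":[-29,6.5,-51],"angular":[0,0,0]},
    {"fingers":0,"slide":[-33,7,-58],"angular":[0,0,0]},
    {"fingers":0,"slide":[-35,7.4,-62],"angular":[0,0,0]},
    {"fingers":0,"slide":[-36.3,7.5,-64],"angular":[0,-0.002,0.002]},
    {"fingers":0,"slide":[-36.3,7.5,-64],"angular":[0,-0.002,0.002]},
    {"fingers":0,"slide":[-36.3,7.5,-64],"angular":[0,-0.002,0.002]},
    {"fingers":0,"slide":[-36.3,7.5,-64],"angular":[0,-0.002,0.002]}
  ]
}}

```text
t: 8.15
eef_pos: [0.4811, -0.1513, 0.2454]
eef_rot: [-0.019, 0.963, -0.071, -0.258]
contact_force: [-0.6, -0.3, -3.8]
width: 0.0107
```

```bash
python3 look.py b scene wrist
```

```text
8.15 [ 0.4811 -0.1513  0.2454] F [-0.6 -0.3 -3.8] T [-0.06 -0.39  0.02] w 0.0107 q [-0.354  0.585  1.262 -0.106  1.807 -0.206]
tcp in case mm [181.2  -2.   17.1] rot err to Rt (world rotvec) [ 0.0004  0.0011 -0.0022]
```

View pics/b_scene.png

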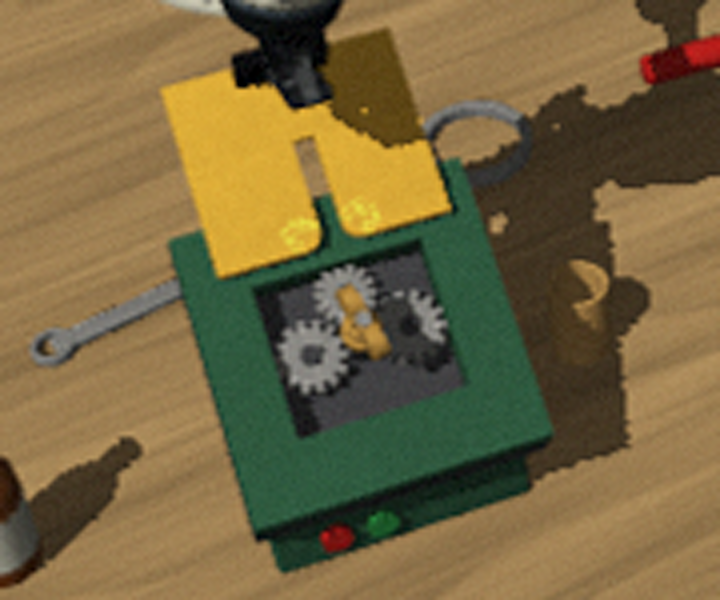

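View pics/b_wrist.png

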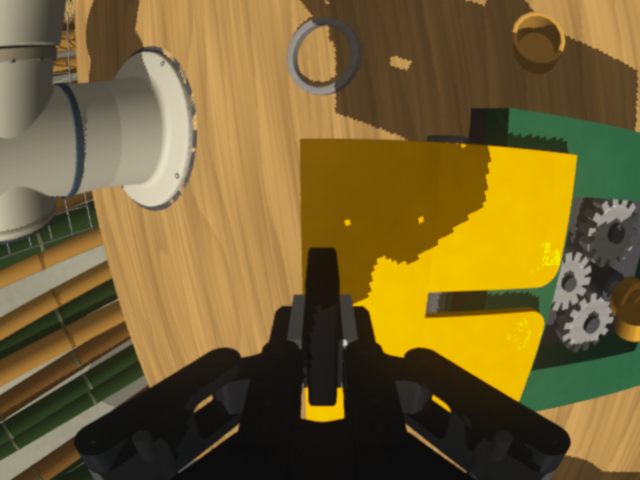

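```bash
python3 d.py 0,2.5,-3.5 0,2.5,-2
```

```text
0,2.5,-3.5 -> [-2.1  -2.21 -3.03]
0,2.5,-2 -> [-1.36 -2.32 -1.73]
```

Request:
{"fn": "step_arm", "kwargs": {
  "motion": [
    {"fingers":0,"slide":[-0.8,-1.2,0],"angular":[0,0.001,-0.002]},
    {"fingers":0,"slide":[-0.8,-2.3,-0.5],"angular":[0,0.001,-0.002]},
    {"fingers":0,"slide":[-1.3,-2.3,-1],"angular":[0,0.001,-0.002]},
    {"fingers":0,"slide":[-1.6,-2.3,-1.7],"angular":[0,0.001,-0.002]},
    {"fingers":0,"slide":[-2,-2.2,-2.4],"angular":[0,0.001,-0.002]},
    {"fingers":0,"slide":[-2.1,-2.2,-3],"angular":[0,0.001,-0.002]},
    {"fingers":0,"slide":[-2.1,-2.2,-3],"angular":[0,0.001,-0.002]},
    {"fingers":0,"slide":[-2.1,-2.2,-3],"angular":[0,0.001,-0.002]},
    {"fingers":0,"slide":[-2.1,-2.2,-3],"angular":[0,0.001,-0.002]},
    {"fingers":0,"slide":[-2.1,-2.2,-3],"angular":[0,0.001,-0.002]}
  ]
}}

```text
t: 9.5
eef_pos: [0.4788, -0.1534, 0.2423]
eef_rot: [-0.019, 0.963, -0.072, -0.258]
contact_force: [-0.1, 0.7, -3.5]
width: 0.0109
```

```bash
python3 look.py c
```

```text
9.5 [ 0.4788 -0.1534  0.2423] F [-0.1  0.7 -3.5] T [-0.03 -0.39  0.04] w 0.0109 q [-0.359  0.586  1.269 -0.108  1.799 -0.207]
tcp in case mm [181.3   0.5  13.5] rot err to Rt (world rotvec) [ 0.0003 -0.0001 -0.0001]
```

Request:
{"fn": "step_arm", "kwargs": {
  "motion": [
    {"fingers":0,"slide":[-0.25,0,-0.4],"angular":[0,0,0]},
    {"fingers":0,"slide":[-0.5,0.1,-0.8],"angular":[0,0,0]},
    {"fingers":0,"slide":[-0.75,0.1,-1.3],"angular":[0,0,0]},
    {"fingers":0,"slide":[-1,0.15,-1.7],"angular":[0,0,0]},
    {"fingers":0,"slide":[-1,0.15,-1.7],"angular":[0,0,0]},
    {"fingers":0,"slide":[-1,0.15,-1.7],"angular":[0,0,0]},
    {"fingers":0,"slide":[-1,0.15,-1.7],"angular":[0,0,0]},
    {"fingers":0,"slide":[-1,0.15,-1.7],"angular":[0,0,0]},
    {"fingers":0,"slide":[-1,0.15,-1.7],"angular":[0,0,0]},
    {"fingers":0,"slide":[-1,0.15,-1.7],"angular":[0,0,0]}
  ]
}}

```text
t: 10.75
eef_pos: [0.4778, -0.1533, 0.2406]
eef_rot: [-0.019, 0.963, -0.072, -0.258]
contact_force: [-0.7, -0.6, 1.6]
width: 0.0108
```

```bash
python3 look.py d scene wrist
```

```text
10.75 [ 0.4778 -0.1533  0.2406] F [-0.7 -0.6  1.6] T [-0.07 -0.39 -0.03] w 0.0108 q [-0.359  0.587  1.273 -0.108  1.794 -0.207]
tcp in case mm [181.3   0.5  11.5] rot err to Rt (world rotvec) [ 0.0004 -0.0002 -0.0002]
```

View pics/d_scene.png

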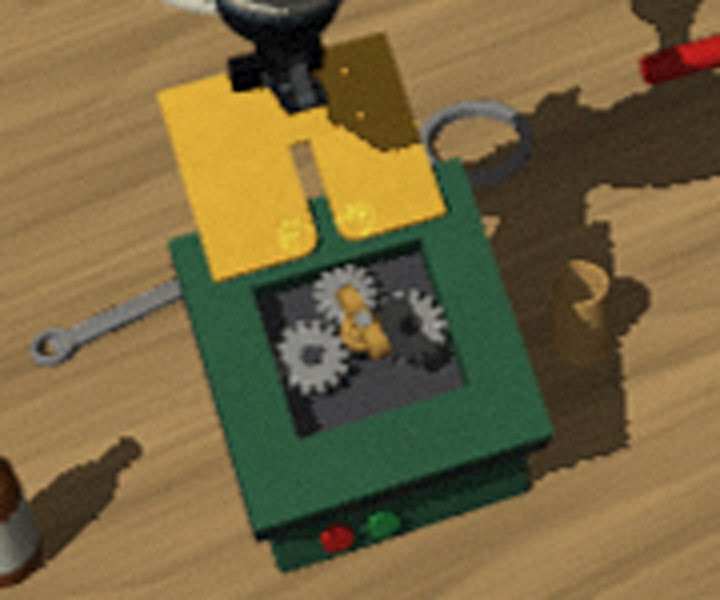

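```bash
python3 d.py 0,0,1.3 -20,0,1.3 -40,0,1.3 -60,0,1.3 -80,0,1.3
```

```text
0,0,1.3 -> [ 0.64 -0.1   1.13]
-20,0,1.3 -> [17.77 -2.66 -8.87]
-40,0,1.3 -> [ 34.9   -5.22 -18.87]
-60,0,1.3 -> [ 52.03  -7.79 -28.87]
-80,0,1.3 -> [ 69.16 -10.35 -38.87]
```

Request:
{"fn": "step_arm", "kwargs": {
  "motion": [
    {"fingers":0,"slide":[0.6,-0.1,1.1],"angular":[0,0,0]},
    {"fingers":0,"slide":[9.2,-1.4,-3.9],"angular":[0,0,0]},
    {"fingers":0,"slide":[17.8,-2.7,-8.9],"angular":[0,0,0]},
    {"fingers":0,"slide":[26.3,-3.9,-13.9],"angular":[0,0,0]},
    {"fingers":0,"slide":[34.9,-5.2,-18.9],"angular":[0,0,0]},
    {"fingers":0,"slide":[43.5,-6.5,-23.9],"angular":[0,0,0]},
    {"fingers":0,"slide":[52,-7.8,-28.9],"angular":[0,0,0]},
    {"fingers":0,"slide":[60.6,-9.1,-33.9],"angular":[0,0,0]},
    {"fingers":0,"slide":[69.2,-10.4,-38.9],"angular":[0,0,0]},
    {"fingers":0,"slide":[69.2,-10.4,-38.9],"angular":[0,0,0]}
  ]
}}

```text
t: 12.1
eef_pos: [0.5474, -0.1637, 0.2011]
eef_rot: [-0.019, 0.963, -0.072, -0.258]
contact_force: [-0.2, -0.4, -4.3]
width: 0.0111
```

```bash
python3 look.py e scene wrist
```

```text
12.1 [ 0.5474 -0.1637  0.2011] F [-0.2 -0.4 -4.3] T [-0.07 -0.47  0.03] w 0.0111 q [-0.339  0.722  1.11  -0.098  1.825 -0.19 ]
tcp in case mm [100.6   0.5  12.4] rot err to Rt (world rotvec) [ 0.0001 -0.0006 -0.0003]
```

View pics/e_scene.png

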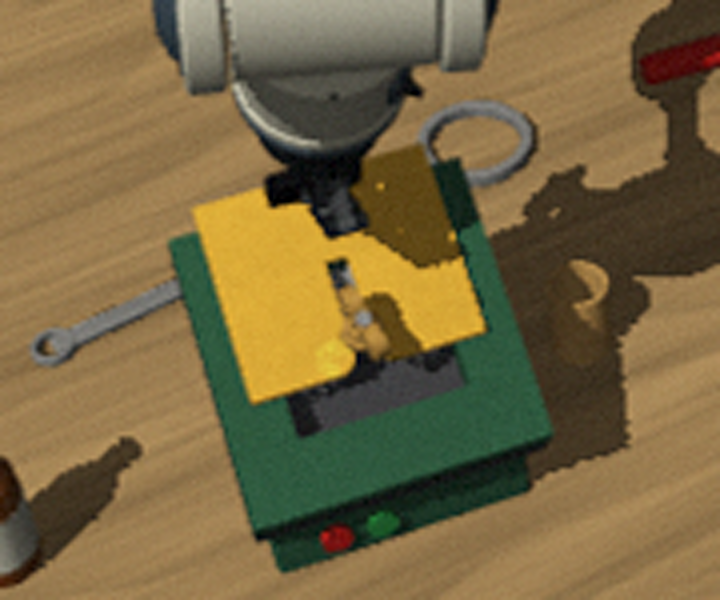

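View pics/e_wrist.png

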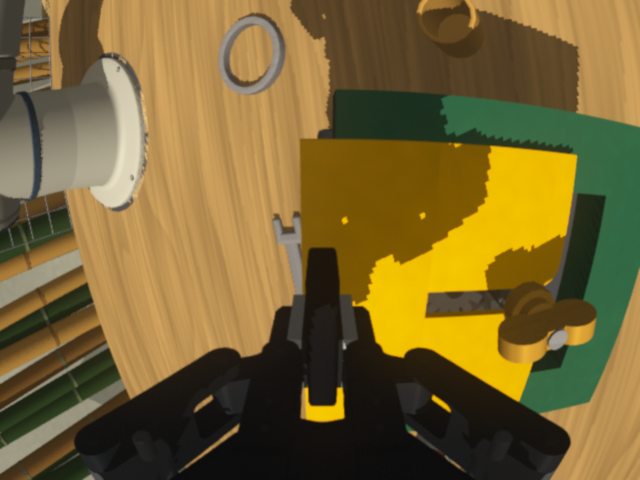

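The cover is under the nut, with the stud in the slot and no contact forces. Continuing to the end.

```bash
python3 d.py -15,0,0 -30,0,0 -45,0,0
```

```text
-15,0,0 -> [12.85 -1.92 -7.5 ]
-30,0,0 -> [ 25.69  -3.85 -15.  ]
-45,0,0 -> [ 38.54  -5.77 -22.5 ]
```

Request:
{"fn": "step_arm", "kwargs": {
  "motion": [
    {"fingers":0,"slide":[6.4,-1,-3.7],"angular":[0,0,0]},
    {"fingers":0,"slide":[12.9,-1.9,-7.5],"angular":[0,0,0]},
    {"fingers":0,"slide":[19.3,-2.9,-11.2],"angular":[0,0,0]},
    {"fingers":0,"slide":[25.7,-3.8,-15],"angular":[0,0,0]},
    {"fingers":0,"slide":[30,-4.5,-17.5],"angular":[0,0,0]},
    {"fingers":0,"slide":[34.3,-5.1,-20],"angular":[0,0,0]},
    {"fingers":0,"slide":[36.8,-5.5,-21.5],"angular":[0,0,0]},
    {"fingers":0,"slide":[38.5,-5.8,-22.5],"angular":[0,0,0]},
    {"fingers":0,"slide":[38.5,-5.8,-22.5],"angular":[0,0,0]},
    {"fingers":0,"slide":[38.5,-5.8,-22.5],"angular":[0,0,0]}
  ]
}}

```text
t: 13.45
eef_pos: [0.5855, -0.1695, 0.1793]
eef_rot: [-0.019, 0.963, -0.072, -0.258]
contact_force: [0.6, 0.0, -4.0]
width: 0.0107
```

```bash
python3 look.py f scene wrist; python3 d.py 0,0,-1
```

```text
13.45 [ 0.5855 -0.1695  0.1793] F [ 0.6  0.  -4. ] T [-0.08 -0.44 -0.  ] w 0.0107 q [-0.33   0.797  1.007 -0.094  1.852 -0.184]
tcp in case mm [56.4  0.5 12.8] rot err to Rt (world rotvec) [ 0.0004 -0.0001 -0.0002]
0,0,-1 -> [-0.49  0.07 -0.87]
```

View pics/f_scene.png

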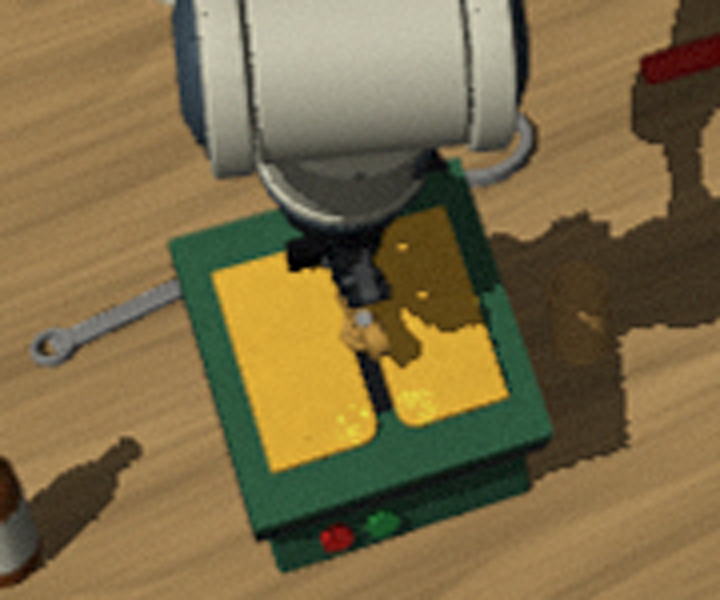

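View pics/f_wrist.png

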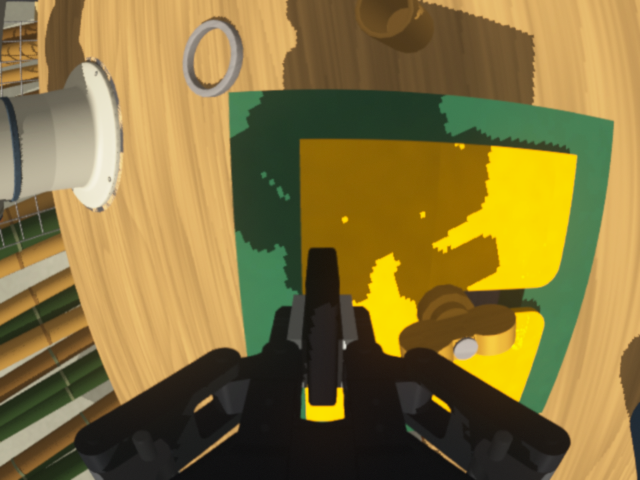

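Request:
{"fn": "step_arm", "kwargs": {
  "motion": [
    {"fingers":0,"slide":[-0.3,0,-0.5],"angular":[0,0,0]},
    {"fingers":0,"slide":[-0.6,0.1,-1],"angular":[0,0,0]},
    {"fingers":0,"slide":[-0.6,0.1,-1],"angular":[0,0,0]},
    {"fingers":0,"slide":[-0.6,0.1,-1],"angular":[0,0,0]},
    {"fingers":14,"slide":[-0.6,0.1,-1],"angular":[0,0,0]},
    {"fingers":18,"slide":[-0.6,0.1,-1],"angular":[0,0,0]},
    {"fingers":20,"slide":[-0.6,0.1,-1],"angular":[0,0,0]},
    {"fingers":20,"slide":[-0.6,0.1,-1],"angular":[0,0,0]},
    {"fingers":20,"slide":[-0.6,0.1,-1],"angular":[0,0,0]},
    {"fingers":20,"slide":[-0.6,0.1,-1],"angular":[0,0,0]}
  ]
}}

```text
t: 14.8
eef_pos: [0.5849, -0.1694, 0.1781]
eef_rot: [-0.019, 0.963, -0.072, -0.258]
contact_force: [0.5, 0.3, -0.4]
width: 0.0197
```

```bash
python3 look.py g wrist; python3 d.py 0,0,30 0,0,60 0,0,120 0,0,140
```

```text
14.8 [ 0.5849 -0.1694  0.1781] F [ 0.5  0.3 -0.4] T [-0.07 -0.22  0.  ] w 0.0197 q [-0.33   0.798  1.01  -0.094  1.849 -0.183]
tcp in case mm [56.3  0.6 11.5] rot err to Rt (world rotvec) [ 0.0003 -0.0002 -0.0002]
0,0,30 -> [14.83 -2.22 25.98]
0,0,60 -> [29.67 -4.44 51.96]
0,0,120 -> [ 59.34  -8.88 103.92]
0,0,140 -> [ 69.23 -10.36 121.24]
```

View pics/g_wrist.png

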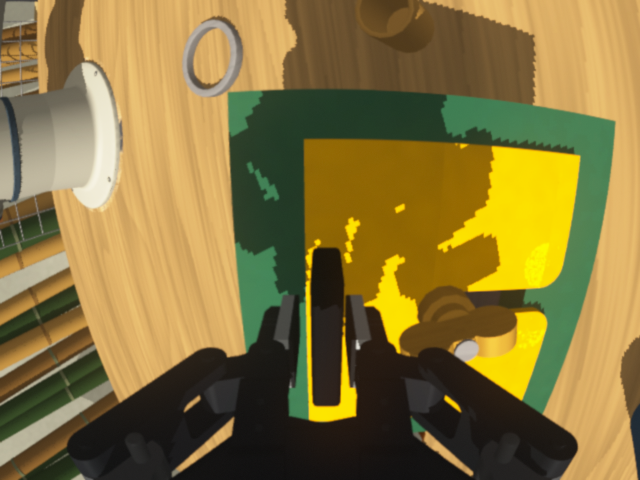

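```bash
python3 d.py 0,0,20 0,0,40 0,0,60  -20,0,80 -40,0,100 -56,-0.5,120
```

```text
0,0,20 -> [ 9.89 -1.48 17.32]
0,0,40 -> [19.78 -2.96 34.64]
0,0,60 -> [29.67 -4.44 51.96]
-20,0,80 -> [56.69 -8.49 59.28]
-40,0,100 -> [ 83.71 -12.53  66.6 ]
-56,-0.5,120 -> [107.38 -15.57  75.92]
```

Request:
{"fn": "step_arm", "kwargs": {
  "motion": [
    {"fingers":20,"slide":[5,-0.7,8.7],"angular":[0,0,0]},
    {"fingers":20,"slide":[9.9,-1.5,17.3],"angular":[0,0,0]},
    {"fingers":20,"slide":[19.8,-3,34.6],"angular":[0,0,0]},
    {"fingers":20,"slide":[29.7,-4.4,52],"angular":[0,0,0]},
    {"fingers":28,"slide":[56.7,-8.5,59.3],"angular":[0,0,0]},
    {"fingers":28,"slide":[83.7,-12.5,66.6],"angular":[0,0,0]},
    {"fingers":28,"slide":[107.4,-15.6,76],"angular":[0,0,0]},
    {"fingers":28,"slide":[107.4,-15.6,76],"angular":[0,0,0]},
    {"fingers":28,"slide":[107.4,-15.6,76],"angular":[0,0,0]},
    {"fingers":28,"slide":[107.4,-15.6,76],"angular":[0,0,0]}
  ]
}}

```text
t: 16.1
eef_pos: [0.6918, -0.1849, 0.2544]
eef_rot: [-0.019, 0.963, -0.072, -0.258]
contact_force: [-0.3, -0.0, 1.0]
width: 0.028
```

```bash
python3 look.py h wrist scene
python3 - <<'E'
from rig import bot,vision
from case import *
s=bot.get_state(); w=vision.read_camera("wrist"); M=wpose(s)
P=np.array([(0,0,44),(95,-95,0),(-95,-95,0),(-95,95,0),(63,-75,5),(-67,-75,5),(-67,75,5),(25,0,47),(-25,0,47)])/1e3
f=w["frame"]; crop(f,250,150,200,150,4,"pics/h_w4.png")
for p,u in zip(P,wproj(w,M,P@Rc.T+oc)): print(p,u.round(1))
E
```

```text
16.1 [ 0.6918 -0.1849  0.2544] F [-0.3 -0.   1. ] T [-0.04 -0.17 -0.01] w 0.028 q [-0.307  0.945  0.482 -0.101  2.231 -0.199]
tcp in case mm [9.000e-01 1.000e-01 1.316e+02] rot err to Rt (world rotvec) [ 0.0002 -0.0005 -0.0001]
[0.    0.    0.044] [323.5 245.2]
[ 0.095 -0.095  0.   ] [197.  105.9]
[-0.095 -0.095  0.   ] [449.7 106.2]
[-0.095  0.095  0.   ] [429.1 328.4]
[ 0.063 -0.075  0.005] [237.  129.9]
[-0.067 -0.075  0.005] [415.1 130.3]
[-0.067  0.075  0.005] [402.2 312.9]
[0.025 0.    0.047] [285.3 246.7]
[-0.025  0.     0.047] [361.7 246.7]
```

View pics/h_wrist.png

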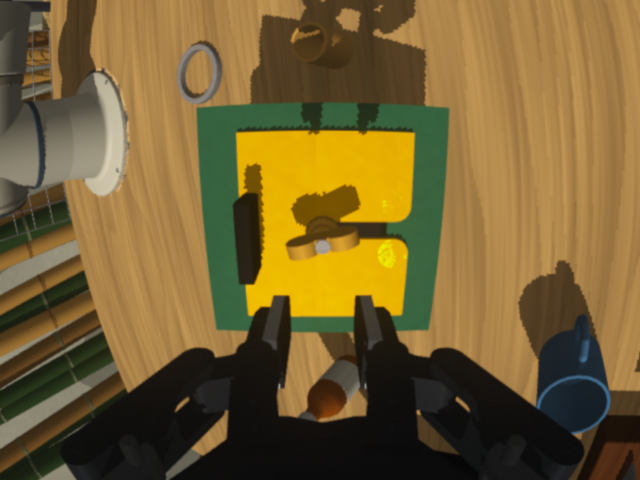

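View pics/h_scene.png

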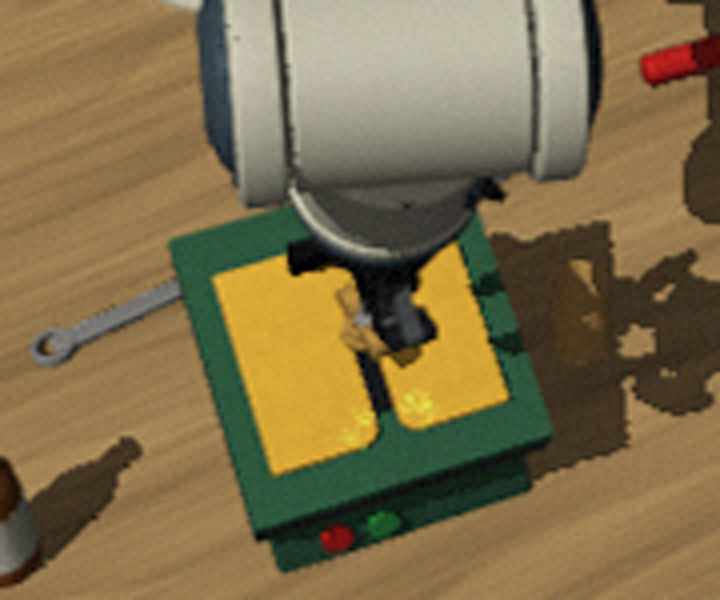

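View pics/h_w4.png

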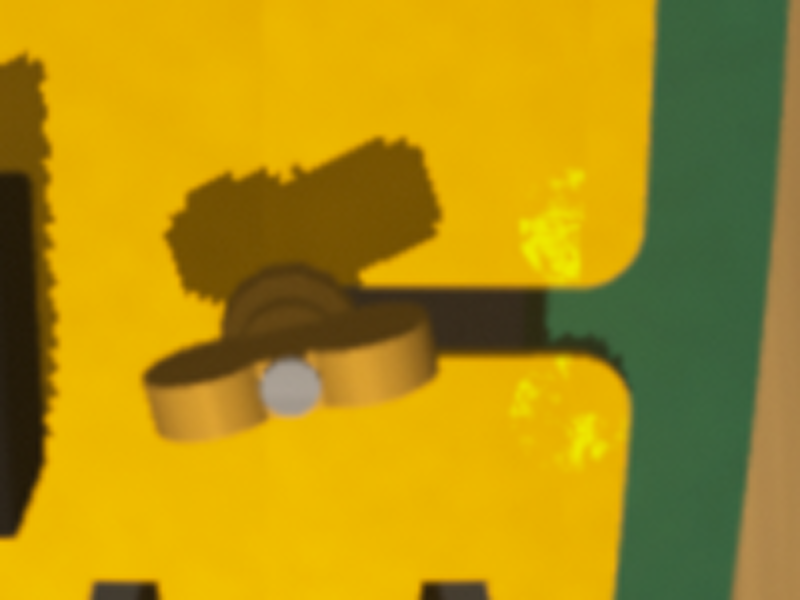

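```bash
cat >> h.py <<'E'
def wray(w,M,u,v):
    a=np.array([(u-w["cx"])/w["fx"],(v-w["cy"])/w["fy"]]); th=np.hypot(*a); k=np.sin(th)/max(th,1e-9)
    T=M@w["hand_eye"]; return T[:3,3],T[:3,:3]@np.array([a[0]*k,a[1]*k,np.cos(th)])
E
python3 - <<'E'
from rig import bot,vision
from case import *
s=bot.get_state(); w=vision.read_camera("wrist"); M=wpose(s)
def atcz(x,y,z):
    o,d=wray(w,M,250+(x+.5)/4-.5,150+(y+.5)/4-.5); o=w2case(o); d=Rc.T@d
    return (o+d*(z-o[2])/d[2])*1e3
for z in (.044,.046,.048):
    a,b=atcz(157,410,z),atcz(435,345,z); print(z,a.round(1),b.round(1),"len",np.hypot(*(a-b)[:2]).round(1),"ang",np.degrees(np.arctan2((a-b)[1],(a-b)[0])).round(1))
    e=[atcz(*p,z) for p in ((148,380),(165,440),(432,320),(437,370))]; print([x.round(1)[:2].tolist() for x in e])
print(atcz(290,386,.044).round(1))
E
```

```text
0.044 [23.  5. 44.] [-23.   -6.4  44. ] len 47.3 ang 14.0
[[24.3, -0.3], [21.8, 10.3], [-22.3, -10.7], [-23.4, -2.1]]
0.046 [22.8  4.2 46. ] [-22.8  -7.1  46. ] len 46.9 ang 14.0
[[24.1, -1.0], [21.6, 9.5], [-22.1, -11.4], [-23.2, -2.8]]
0.048 [22.6  3.5 48. ] [-22.5  -7.8  48. ] len 46.5 ang 14.0
[[23.9, -1.7], [21.4, 8.7], [-21.9, -12.0], [-23.0, -3.5]]
[ 0.8  0.7 44. ]
```

Request:
{"fn": "step_arm", "kwargs": {
  "motion": [
    {"fingers":28,"slide":[-3.3,0.4,-5.7],"angular":[0.0898,-0.0134,0.1572]},
    {"fingers":28,"slide":[-6.5,0.9,-11.4],"angular":[0.1796,-0.0268,0.3144]},
    {"fingers":28,"slide":[-9.8,1.3,-17.2],"angular":[0.2694,-0.0402,0.4716]},
    {"fingers":28,"slide":[-13.1,1.7,-22.9],"angular":[0.3592,-0.0536,0.6288]},
    {"fingers":28,"slide":[-16.3,2.2,-28.6],"angular":[0.449,-0.067,0.786]},
    {"fingers":28,"slide":[-19.6,2.6,-34.3],"angular":[0.5388,-0.0804,0.9432]},
    {"fingers":28,"slide":[-22.9,3.0,-40],"angular":[0.6286,-0.0938,1.1004]},
    {"fingers":28,"slide":[-26.2,3.4,-45.8],"angular":[0.7184,-0.1072,1.2576]},
    {"fingers":28,"slide":[-29.4,3.9,-51.5],"angular":[0.8082,-0.1206,1.4148]},
    {"fingers":28,"slide":[-32.7,4.3,-57.2],"angular":[0.898,-0.134,1.572]}
  ]
}}

```text
t: 17.55
eef_pos: [0.6594, -0.1806, 0.1969]
eef_rot: [-0.216, 0.647, 0.717, -0.143]
contact_force: [-0.5, -0.7, 0.0]
width: 0.0281
```

```bash
cat >> look.py <<'E'
rv=Rc.T@Ro.from_matrix(M[:3,:3]@Rt.T).as_rotvec(); print("rotation from Rt in case axes (deg)",np.degrees(rv).round(2),"torque about case z",round(float(Rc[:,2]@s["ft_torque"]),3),"F case",(Rc.T@s["contact_force"]).round(1))
E
python3 look.py i wrist scene
```

```text
17.55 [ 0.6594 -0.1806  0.1969] F [-0.5 -0.7  0. ] T [ 0.01 -0.22  0.01] w 0.0281 q [-0.314  0.907  0.713 -0.092  2.037 -2.007]
tcp in case mm [ 0.5  0.6 65.5] rot err to Rt (world rotvec) [-0.9006  0.1347 -1.5774]
rotation from Rt in case axes (deg) [ 0.0000e+00 -1.0000e-02  1.0436e+02] torque about case z 0.031 F case [ 0.3  0.8 -0.2]
```

View pics/i_wrist.png

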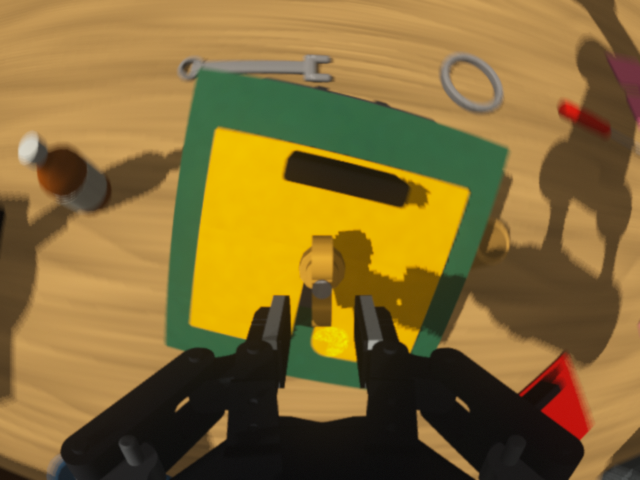

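Request:
{"fn": "step_arm", "kwargs": {
  "motion": [
    {"fingers":28,"slide":[-5,0.8,-9],"angular":[0,0,0]},
    {"fingers":28,"slide":[-10,1.5,-18],"angular":[0,0,0]},
    {"fingers":28,"slide":[-15,2.3,-27],"angular":[0,0,0]},
    {"fingers":28,"slide":[-19,2.8,-33],"angular":[0,0,0]},
    {"fingers":28,"slide":[-21.3,3.1,-36.7],"angular":[0,0,0]},
    {"fingers":28,"slide":[-21.3,3.1,-36.7],"angular":[0,0,0]},
    {"fingers":16,"slide":[-21.3,3.1,-36.7],"angular":[0,0,0]},
    {"fingers":8,"slide":[-21.3,3.1,-36.7],"angular":[0,0,0]},
    {"fingers":5,"slide":[-21.3,3.1,-36.7],"angular":[0,0,0]},
    {"fingers":5,"slide":[-21.3,3.1,-36.7],"angular":[0,0,0]}
  ],
  "squeeze": 40
}}

```text
t: 18.9
eef_pos: [0.6385, -0.1777, 0.1605]
eef_rot: [-0.215, 0.65, 0.715, -0.144]
contact_force: [2.6, -1.1, 3.0]
width: 0.0144
```

```bash
python3 look.py j wrist
```

```text
18.9 [ 0.6385 -0.1777  0.1605] F [ 2.6 -1.1  3. ] T [-0.17 -0.19  0.11] w 0.0144 q [-0.318  0.897  0.834 -0.09   1.926 -1.994]
tcp in case mm [ 0.5  0.8 23.4] rot err to Rt (world rotvec) [-0.897   0.1344 -1.5724]
rotation from Rt in case axes (deg) [4.0000e-02 1.0000e-02 1.0401e+02] torque about case z 0.022 F case [-0.8  0.7  3.9]
```

View pics/j_wrist.png

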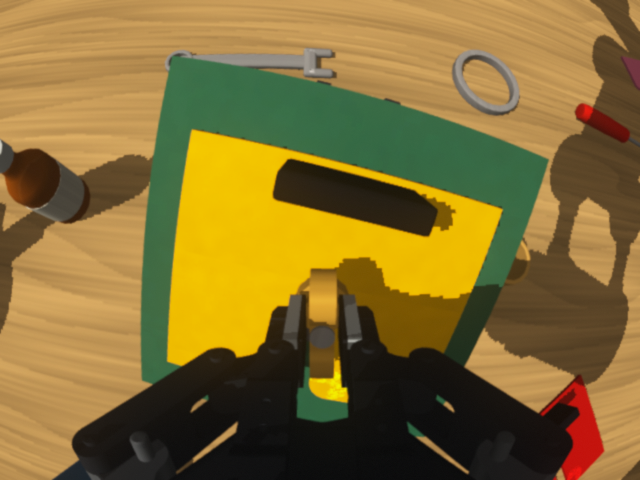

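Request:
{"fn": "step_arm", "kwargs": {
  "motion": [
    {"fingers":5,"slide":[0,0,0],"angular":[0,0,0]},
    {"fingers":5,"slide":[0,0,0],"angular":[0,0,0]},
    {"fingers":5,"slide":[0,0,0],"angular":[0,0,0]},
    {"fingers":5,"slide":[0,0,0],"angular":[0,0,0]},
    {"fingers":5,"slide":[0,0,0],"angular":[0,0,0]},
    {"fingers":5,"slide":[0,0,0],"angular":[0,0,0]},
    {"fingers":5,"slide":[0,0,0],"angular":[0,0,0]},
    {"fingers":5,"slide":[0,0,0],"angular":[0,0,0]},
    {"fingers":5,"slide":[0,0,0],"angular":[0,0,0]},
    {"fingers":5,"slide":[0,0,0],"angular":[0,0,0]}
  ],
  "squeeze": 40
}}

```text
t: 20.2
eef_pos: [0.6385, -0.1777, 0.1604]
eef_rot: [-0.215, 0.65, 0.715, -0.144]
contact_force: [3.6, -2.6, 5.5]
width: 0.014
```

```bash
python3 look.py k wrist
python3 - <<'E'
import cv2
f=cv2.imread("pics/k_wrist.png"); cv2.imwrite("pics/k_c.png",cv2.resize(f[240:430,230:420],None,fx=4,fy=4,interpolation=2)[:600])
E
```

```text
20.2 [ 0.6385 -0.1777  0.1604] F [ 3.6 -2.6  5.5] T [-0.29 -0.25  0.16] w 0.014 q [-0.318  0.897  0.834 -0.09   1.926 -1.994]
tcp in case mm [ 0.5  0.8 23.3] rot err to Rt (world rotvec) [-0.8972  0.1344 -1.5723]
rotation from Rt in case axes (deg) [3.0000e-02 0.0000e+00 1.0401e+02] torque about case z 0.014 F case [-0.7  2.   6.7]
```

View pics/k_c.png

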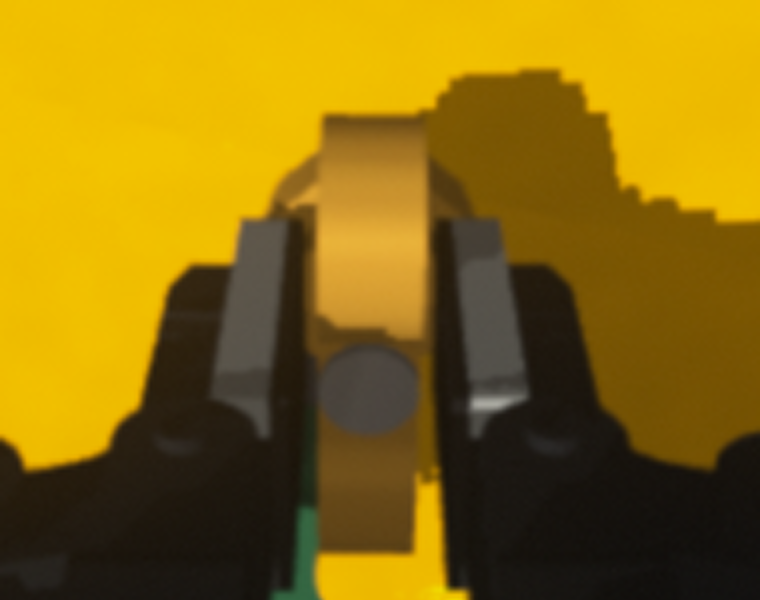

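```bash
python3 d.py 0,0,3.5
```

```text
0,0,3.5 -> [ 1.73 -0.26  3.03]
```

Request:
{"fn": "step_arm", "kwargs": {
  "motion": [
    {"fingers":20,"slide":[0,0,0],"angular":[0,0,0]},
    {"fingers":20,"slide":[0.5,0,1],"angular":[0,0,0]},
    {"fingers":20,"slide":[1,-0.2,2],"angular":[0,0,0]},
    {"fingers":20,"slide":[1.7,-0.3,3],"angular":[0,0,0]},
    {"fingers":20,"slide":[1.7,-0.3,3],"angular":[0,0,0]},
    {"fingers":12,"slide":[1.7,-0.3,3],"angular":[0,0,0]},
    {"fingers":5,"slide":[1.7,-0.3,3],"angular":[0,0,0]},
    {"fingers":5,"slide":[1.7,-0.3,3],"angular":[0,0,0]},
    {"fingers":5,"slide":[1.7,-0.3,3],"angular":[0,0,0]},
    {"fingers":5,"slide":[1.7,-0.3,3],"angular":[0,0,0]}
  ],
  "squeeze": 40
}}

```text
t: 21.5
eef_pos: [0.6401, -0.1779, 0.1633]
eef_rot: [-0.215, 0.649, 0.715, -0.144]
contact_force: [1.2, -1.5, 0.9]
width: 0.0086
```

```bash
python3 look.py l wrist
python3 - <<'E'
import cv2
f=cv2.imread("pics/l_wrist.png"); cv2.imwrite("pics/l_c.png",cv2.resize(f[240:430,230:420],None,fx=4,fy=4,interpolation=2)[:600])
E
```

```text
21.5 [ 0.6401 -0.1779  0.1633] F [ 1.2 -1.5  0.9] T [-0.3  -0.21  0.08] w 0.0086 q [-0.318  0.898  0.825 -0.091  1.934 -1.995]
tcp in case mm [ 0.6  0.8 26.6] rot err to Rt (world rotvec) [-0.8975  0.1342 -1.5722]
rotation from Rt in case axes (deg) [ 1.0000e-02 -1.0000e-02  1.0401e+02] torque about case z -0.067 F case [-0.8  1.3  1.5]
```

View pics/l_c.png

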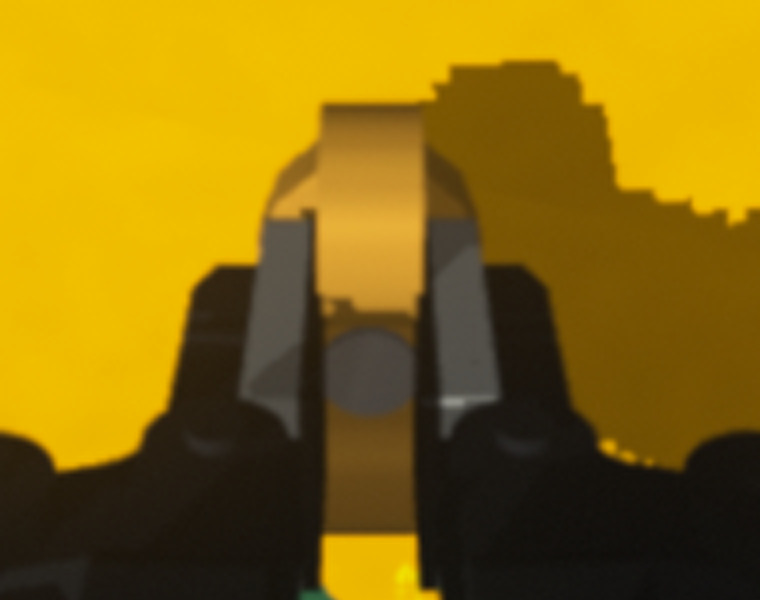

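Request:
{"fn": "step_arm", "kwargs": {
  "motion": [
    {"fingers":5,"slide":[-0.19,0.03,-0.33],"angular":[-0.0742,0.0111,-0.1299]},
    {"fingers":5,"slide":[-0.37,0.06,-0.65],"angular":[-0.1484,0.0222,-0.2598]},
    {"fingers":5,"slide":[-0.56,0.08,-0.98],"angular":[-0.2225,0.0333,-0.3897]},
    {"fingers":5,"slide":[-0.74,0.11,-1.3],"angular":[-0.2967,0.0445,-0.5196]},
    {"fingers":5,"slide":[-0.93,0.14,-1.63],"angular":[-0.3709,0.0556,-0.6495]},
    {"fingers":5,"slide":[-1.11,0.17,-1.95],"angular":[-0.4451,0.0667,-0.7794]},
    {"fingers":5,"slide":[-1.3,0.19,-2.28],"angular":[-0.5192,0.0778,-0.9093]},
    {"fingers":5,"slide":[-1.48,0.22,-2.6],"angular":[-0.5934,0.0889,-1.0392]},
    {"fingers":5,"slide":[-1.67,0.25,-2.93],"angular":[-0.6676,0.1,-1.1691]},
    {"fingers":5,"slide":[-1.85,0.28,-3.25],"angular":[-0.7418,0.1112,-1.299]}
  ]
}}

```text
t: 22.8
eef_pos: [0.6381, -0.1779, 0.1603]
eef_rot: [-0.059, 0.963, 0.078, -0.252]
contact_force: [0.4, -2.8, 2.4]
width: 0.009
```

```bash
python3 look.py m wrist
```

```text
22.8 [ 0.6381 -0.1779  0.1603] F [ 0.4 -2.8  2.4] T [-0.42  0.    0.38] w 0.009 q [-0.319  0.897  0.835 -0.091  1.925 -0.489]
tcp in case mm [ 0.7  1.1 23. ] rot err to Rt (world rotvec) [-0.1532  0.0227 -0.2687]
rotation from Rt in case axes (deg) [ 1.000e-02 -1.000e-02  1.777e+01] torque about case z 0.116 F case [0.5 2.7 2.5]
```

View pics/m_wrist.png

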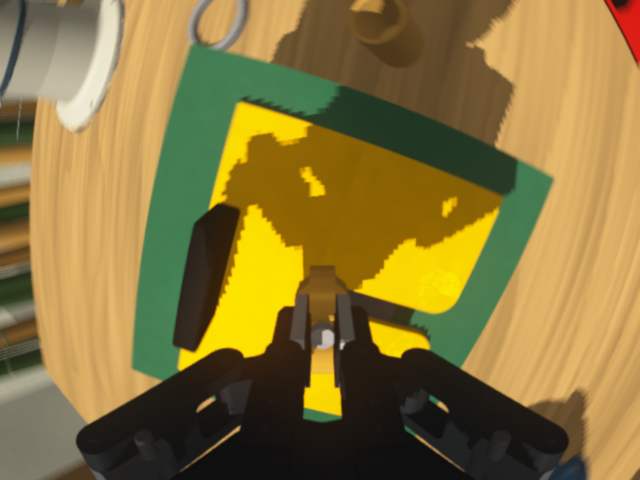

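Request:
{"fn": "step_arm", "kwargs": {
  "motion": [
    {"fingers":5,"slide":[-0.06,0.01,-0.11],"angular":[-0.0247,0.0037,-0.0433]},
    {"fingers":5,"slide":[-0.12,0.02,-0.22],"angular":[-0.0495,0.0074,-0.0866]},
    {"fingers":5,"slide":[-0.19,0.03,-0.33],"angular":[-0.0742,0.0111,-0.1299]},
    {"fingers":5,"slide":[-0.25,0.04,-0.43],"angular":[-0.0989,0.0148,-0.1732]},
    {"fingers":5,"slide":[-0.31,0.05,-0.54],"angular":[-0.1236,0.0185,-0.2165]},
    {"fingers":5,"slide":[-0.37,0.06,-0.65],"angular":[-0.1484,0.0222,-0.2598]},
    {"fingers":5,"slide":[-0.43,0.06,-0.76],"angular":[-0.1731,0.0259,-0.3031]},
    {"fingers":5,"slide":[-0.5,0.07,-0.87],"angular":[-0.1978,0.0296,-0.3464]},
    {"fingers":5,"slide":[-0.5,0.07,-0.87],"angular":[-0.1978,0.0296,-0.3464]},
    {"fingers":5,"slide":[-0.5,0.07,-0.87],"angular":[-0.1978,0.0296,-0.3464]}
  ]
}}

```text
t: 24.1
eef_pos: [0.6376, -0.1778, 0.1594]
eef_rot: [-0.008, 0.959, -0.111, -0.259]
contact_force: [-2.2, -4.7, 5.3]
width: 0.0091
```

```bash
python3 look.py n wrist;  python3 - <<'E'
import cv2
f=cv2.imread("pics/n_wrist.png"); cv2.imwrite("pics/n_c.png",cv2.resize(f[240:430,230:420],None,fx=4,fy=4,interpolation=2)[:600])
E
```

```text
24.1 [ 0.6376 -0.1778  0.1594] F [-2.2 -4.7  5.3] T [-0.55  0.37  0.38] w 0.0091 q [-0.319  0.897  0.838 -0.091  1.923 -0.097]
tcp in case mm [ 0.7  1.1 22. ] rot err to Rt (world rotvec) [ 0.0409 -0.0064  0.0713]
rotation from Rt in case axes (deg) [ 0.01 -0.01 -4.72] torque about case z 0.034 F case [3.9 5.  3.9]
```

View pics/n_c.png

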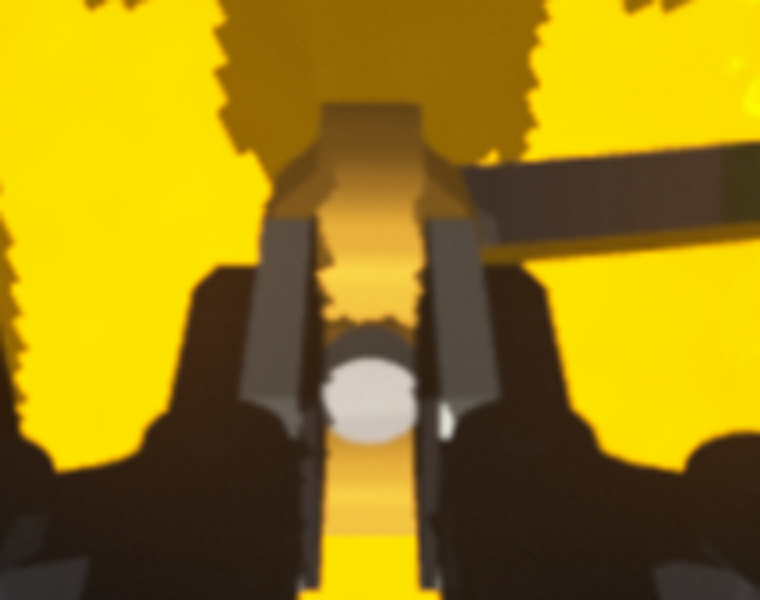

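Request:
{"fn": "step_arm", "kwargs": {
  "motion": [
    {"fingers":5,"slide":[-0.06,0.01,-0.11],"angular":[-0.0247,0.0037,-0.0433]},
    {"fingers":5,"slide":[-0.12,0.02,-0.22],"angular":[-0.0495,0.0074,-0.0866]},
    {"fingers":5,"slide":[-0.19,0.03,-0.33],"angular":[-0.0742,0.0111,-0.1299]},
    {"fingers":5,"slide":[-0.25,0.04,-0.43],"angular":[-0.0989,0.0148,-0.1732]},
    {"fingers":5,"slide":[-0.31,0.05,-0.54],"angular":[-0.1236,0.0185,-0.2165]},
    {"fingers":5,"slide":[-0.31,0.05,-0.54],"angular":[-0.1236,0.0185,-0.2165]},
    {"fingers":5,"slide":[-0.31,0.05,-0.54],"angular":[-0.1236,0.0185,-0.2165]},
    {"fingers":5,"slide":[-0.31,0.05,-0.54],"angular":[-0.1236,0.0185,-0.2165]},
    {"fingers":5,"slide":[-0.31,0.05,-0.54],"angular":[-0.1236,0.0185,-0.2165]},
    {"fingers":5,"slide":[-0.31,0.05,-0.54],"angular":[-0.1236,0.0185,-0.2165]}
  ]
}}

```text
t: 25.4
eef_pos: [0.6372, -0.1777, 0.1588]
eef_rot: [0.024, 0.938, -0.23, -0.258]
contact_force: [-1.6, -3.5, 5.6]
width: 0.009
```

```bash
python3 look.py o; for i in 1 2 3; do python3 look.py o | tail -1; done
```

```text
25.4 [ 0.6372 -0.1777  0.1588] F [-1.6 -3.5  5.6] T [-0.62  0.41  0.29] w 0.009 q [-0.319  0.897  0.839 -0.09   1.921  0.153]
tcp in case mm [ 0.8  1.  21.3] rot err to Rt (world rotvec) [ 0.1644 -0.025   0.2878]
rotation from Rt in case axes (deg) [  0.    -0.02 -19.04] torque about case z -0.087 F case [3.7 3.8 4.3]
rotation from Rt in case axes (deg) [  0.    -0.02 -19.04] torque about case z -0.087 F case [3.7 3.8 4.3]
rotation from Rt in case axes (deg) [  0.    -0.02 -19.04] torque about case z -0.087 F case [3.7 3.8 4.3]
rotation from Rt in case axes (deg) [  0.    -0.02 -19.04] torque about case z -0.087 F case [3.7 3.8 4.3]
```

Request:
{"fn": "step_arm", "kwargs": {
  "motion": [
    {"fingers":5,"slide":[-0.06,0.01,-0.11],"angular":[-0.0247,0.0037,-0.0433]},
    {"fingers":5,"slide":[-0.12,0.02,-0.22],"angular":[-0.0495,0.0074,-0.0866]},
    {"fingers":5,"slide":[-0.19,0.03,-0.33],"angular":[-0.0742,0.0111,-0.1299]},
    {"fingers":5,"slide":[-0.25,0.04,-0.43],"angular":[-0.0989,0.0148,-0.1732]},
    {"fingers":5,"slide":[-0.25,0.04,-0.43],"angular":[-0.0989,0.0148,-0.1732]},
    {"fingers":5,"slide":[-0.25,0.04,-0.43],"angular":[-0.0989,0.0148,-0.1732]},
    {"fingers":5,"slide":[-0.25,0.04,-0.43],"angular":[-0.0989,0.0148,-0.1732]},
    {"fingers":5,"slide":[-0.25,0.04,-0.43],"angular":[-0.0989,0.0148,-0.1732]},
    {"fingers":5,"slide":[-0.25,0.04,-0.43],"angular":[-0.0989,0.0148,-0.1732]},
    {"fingers":5,"slide":[-0.25,0.04,-0.43],"angular":[-0.0989,0.0148,-0.1732]}
  ]
}}

```text
t: 26.65
eef_pos: [0.6371, -0.1777, 0.1586]
eef_rot: [0.049, 0.91, -0.323, -0.254]
contact_force: [0.0, -4.8, 8.7]
width: 0.0089
```

```bash
python3 look.py p wrist;  python3 - <<'E'
import cv2
f=cv2.imread("pics/p_wrist.png"); cv2.imwrite("pics/p_c.png",cv2.resize(f[240:430,230:420],None,fx=4,fy=4,interpolation=2)[:600])
E
```

```text
26.65 [ 0.6371 -0.1777  0.1586] F [ 0.  -4.8  8.7] T [-0.47  0.46  0.34] w 0.0089 q [-0.319  0.897  0.84  -0.09   1.92   0.353]
tcp in case mm [ 0.8  1.  21.1] rot err to Rt (world rotvec) [ 0.2633 -0.0393  0.461 ]
rotation from Rt in case axes (deg) [  0.    0.  -30.5] torque about case z 0.03 F case [3.7 4.7 7.9]
```

View pics/p_c.png

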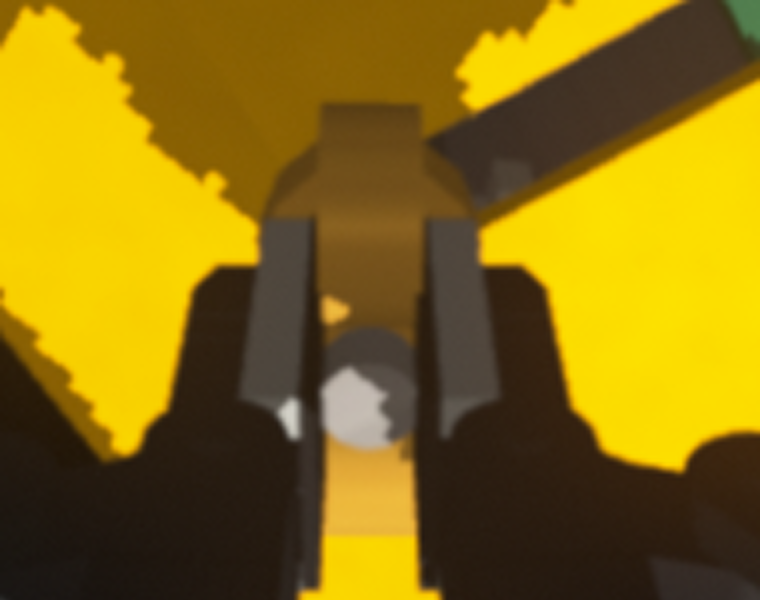

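Request:
{"fn": "step_arm", "kwargs": {
  "motion": [
    {"fingers":5,"slide":[-0.03,0,-0.05],"angular":[-0.0247,0.0037,-0.0433]},
    {"fingers":5,"slide":[-0.06,0,-0.1],"angular":[-0.0495,0.0074,-0.0866]},
    {"fingers":5,"slide":[-0.1,0,-0.15],"angular":[-0.0742,0.0111,-0.1299]},
    {"fingers":5,"slide":[-0.12,0,-0.2],"angular":[-0.0989,0.0148,-0.1732]},
    {"fingers":5,"slide":[-0.12,0,-0.2],"angular":[-0.0989,0.0148,-0.1732]},
    {"fingers":5,"slide":[-0.12,0,-0.2],"angular":[-0.0989,0.0148,-0.1732]},
    {"fingers":5,"slide":[-0.12,0,-0.2],"angular":[-0.0989,0.0148,-0.1732]},
    {"fingers":5,"slide":[-0.12,0,-0.2],"angular":[-0.0989,0.0148,-0.1732]},
    {"fingers":5,"slide":[-0.12,0,-0.2],"angular":[-0.0989,0.0148,-0.1732]},
    {"fingers":5,"slide":[-0.12,0,-0.2],"angular":[-0.0989,0.0148,-0.1732]}
  ]
}}

```text
t: 27.95
eef_pos: [0.6371, -0.1776, 0.1586]
eef_rot: [0.074, 0.874, -0.412, -0.248]
contact_force: [-0.0, -4.6, 8.6]
width: 0.0089
```

```bash
python3 look.py q wrist;  python3 - <<'E'
import cv2
f=cv2.imread("pics/q_wrist.png"); cv2.imwrite("pics/q_c.png",cv2.resize(f[240:430,230:420],None,fx=4,fy=4,interpolation=2)[:600])
E
```

```text
27.95 [ 0.6371 -0.1776  0.1586] F [-0.  -4.6  8.6] T [-0.43  0.62  0.39] w 0.0089 q [-0.319  0.897  0.841 -0.09   1.92   0.553]
tcp in case mm [ 0.8  1.  21. ] rot err to Rt (world rotvec) [ 0.362  -0.0538  0.6342]
rotation from Rt in case axes (deg) [-1.000e-02  2.000e-02 -4.196e+01] torque about case z 0.084 F case [3.7 4.5 7.7]
```

View pics/q_c.png

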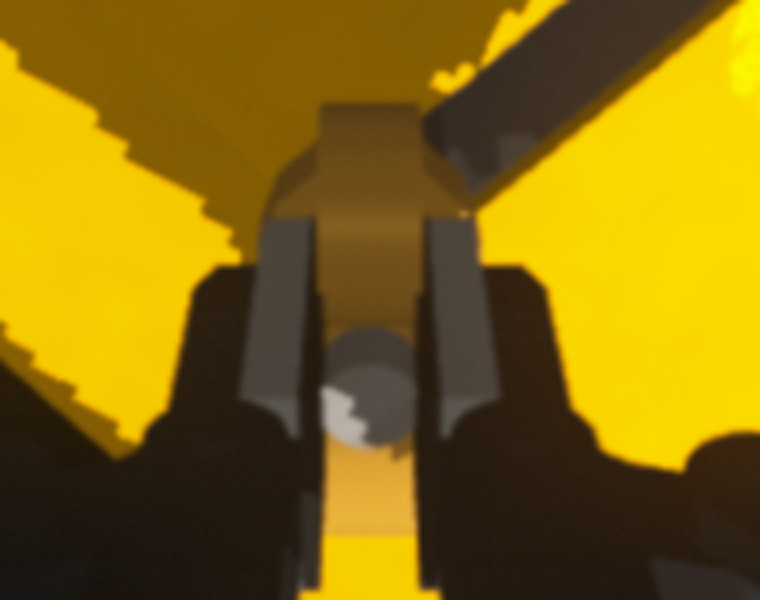

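Request:
{"fn": "step_arm", "kwargs": {
  "motion": [
    {"fingers":5,"slide":[-0.06,0.01,-0.1],"angular":[-0.0247,0.0037,-0.0433]},
    {"fingers":5,"slide":[-0.12,0.01,-0.2],"angular":[-0.0495,0.0074,-0.0866]},
    {"fingers":5,"slide":[-0.17,0.02,-0.3],"angular":[-0.0742,0.0111,-0.1299]},
    {"fingers":5,"slide":[-0.17,0.02,-0.3],"angular":[-0.0742,0.0111,-0.1299]},
    {"fingers":5,"slide":[-0.17,0.02,-0.3],"angular":[-0.0742,0.0111,-0.1299]},
    {"fingers":5,"slide":[-0.17,0.02,-0.3],"angular":[-0.0742,0.0111,-0.1299]},
    {"fingers":5,"slide":[-0.17,0.02,-0.3],"angular":[-0.0742,0.0111,-0.1299]},
    {"fingers":5,"slide":[-0.17,0.02,-0.3],"angular":[-0.0742,0.0111,-0.1299]},
    {"fingers":5,"slide":[-0.17,0.02,-0.3],"angular":[-0.0742,0.0111,-0.1299]},
    {"fingers":5,"slide":[-0.17,0.02,-0.3],"angular":[-0.0742,0.0111,-0.1299]}
  ]
}}

```text
t: 29.25
eef_pos: [0.6371, -0.1776, 0.1585]
eef_rot: [0.093, 0.841, -0.476, -0.241]
contact_force: [0.9, -4.0, 11.3]
width: 0.009
```

```bash
python3 look.py r
```

```text
29.25 [ 0.6371 -0.1776  0.1585] F [ 0.9 -4.  11.3] T [-0.11  0.59  1.05] w 0.009 q [-0.319  0.896  0.841 -0.09   1.919  0.703]
tcp in case mm [ 0.7  1.  21. ] rot err to Rt (world rotvec) [ 0.4359 -0.0642  0.7638]
rotation from Rt in case axes (deg) [-2.000e-02  6.000e-02 -5.052e+01] torque about case z 0.809 F case [ 4.4  3.9 10.6]
```

Request:
{"fn": "step_arm", "kwargs": {
  "motion": [
    {"fingers":5,"slide":[0,0,0],"angular":[0,0,0]},
    {"fingers":5,"slide":[0,0,0],"angular":[-0.0124,0.0018,-0.0217]},
    {"fingers":5,"slide":[0,0,0],"angular":[-0.0247,0.0037,-0.0433]},
    {"fingers":5,"slide":[0,0,0],"angular":[-0.0346,0.0052,-0.0606]},
    {"fingers":5,"slide":[0,0,0],"angular":[-0.0346,0.0052,-0.0606]},
    {"fingers":5,"slide":[0,0,0],"angular":[-0.0346,0.0052,-0.0606]},
    {"fingers":5,"slide":[0,0,0],"angular":[-0.0346,0.0052,-0.0606]},
    {"fingers":5,"slide":[0,0,0],"angular":[-0.0346,0.0052,-0.0606]},
    {"fingers":5,"slide":[0,0,0],"angular":[-0.0346,0.0052,-0.0606]},
    {"fingers":5,"slide":[0,0,0],"angular":[-0.0346,0.0052,-0.0606]}
  ],
  "squeeze": 60
}}

```text
t: 30.5
eef_pos: [0.6371, -0.1776, 0.1586]
eef_rot: [0.101, 0.824, -0.505, -0.238]
contact_force: [1.4, -4.4, 12.5]
width: 0.0087
```

```bash
python3 look.py s wrist;  python3 - <<'E'
import cv2
f=cv2.imread("pics/s_wrist.png"); cv2.imwrite("pics/s_c.png",cv2.resize(f[240:430,230:420],None,fx=4,fy=4,interpolation=2)[:600])
E
```

```text
30.5 [ 0.6371 -0.1776  0.1586] F [ 1.4 -4.4 12.5] T [0.14 0.57 1.71] w 0.0087 q [-0.319  0.896  0.841 -0.09   1.919  0.772]
tcp in case mm [ 0.8  1.  21.1] rot err to Rt (world rotvec) [ 0.4702 -0.0692  0.824 ]
rotation from Rt in case axes (deg) [-3.00e-02  7.00e-02 -5.45e+01] torque about case z 1.511 F case [ 4.5  4.1 11.8]
```

View pics/s_c.png

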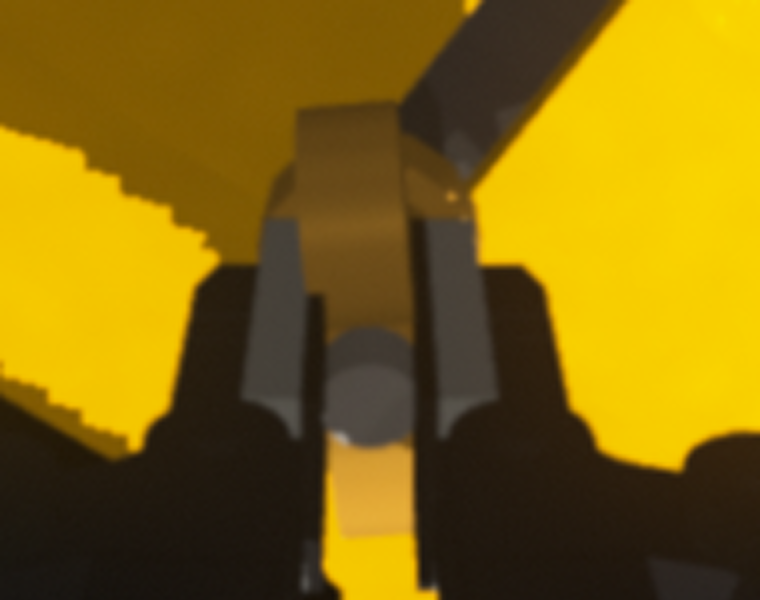

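Request:
{"fn": "step_arm", "kwargs": {
  "motion": [
    {"fingers":12,"slide":[0,0,0],"angular":[0,0,0]},
    {"fingers":20,"slide":[0,0,0],"angular":[0,0,0]},
    {"fingers":28,"slide":[0,0,0],"angular":[0,0,0]},
    {"fingers":28,"slide":[0,0,0],"angular":[0,0,0]},
    {"fingers":28,"slide":[5,-0.7,8.7],"angular":[0,0,0]},
    {"fingers":28,"slide":[12,-1.8,21],"angular":[0,0,0]},
    {"fingers":28,"slide":[20,-3,35],"angular":[0,0,0]},
    {"fingers":28,"slide":[30,-4.5,52.5],"angular":[0,0,0]},
    {"fingers":28,"slide":[45,-6.7,79],"angular":[0,0,0]},
    {"fingers":28,"slide":[60,-9,105],"angular":[0,0,0]}
  ]
}}

```text
t: 31.8
eef_pos: [0.6973, -0.1864, 0.2643]
eef_rot: [0.101, 0.823, -0.506, -0.238]
contact_force: [-0.2, 0.2, -0.0]
width: 0.0279
```

```bash
python3 look.py u wrist scene
```

```text
31.8 [ 0.6973 -0.1864  0.2643] F [-0.2  0.2 -0. ] T [-0.05 -0.24  0.06] w 0.0279 q [-0.307  0.955  0.435 -0.103  2.267  0.751]
tcp in case mm [  0.9   0.7 143. ] rot err to Rt (world rotvec) [ 0.4716 -0.0703  0.8268]
rotation from Rt in case axes (deg) [-3.000e-02  2.000e-02 -5.468e+01] torque about case z 0.048 F case [ 0.2 -0.1 -0.1]
```

View pics/u_wrist.png

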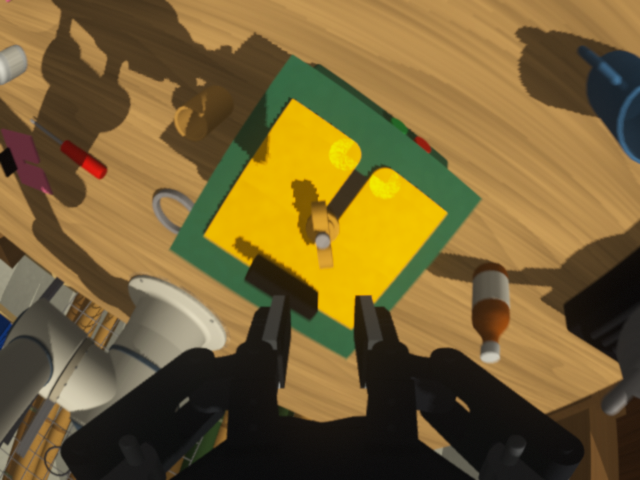

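Run:
```python
from rig import bot,vision
from case import *
import pickle
s=bot.get_state(); w=vision.read_camera("wrist"); pickle.dump((s,w),open("w5.pkl","wb"))
crop(w["frame"],270,170,110,120,5,"pics/v.png"); crop(w["frame"],160,40,330,330,1.8,"pics/v2.png")
M=wpose(s)
for p in [(-67,-75,5),(-67,75,5),(63,75,5),(63,-75,5),(-95,-95,0),(-95,95,0),(95,-95,0),(95,95,0)]:
    u=wproj(w,M,case2w(np.array(p)/1e3+[.0006,.0007,0]))[0]; print(p,u.round(1),((u-[160,40])*1.8).round())
```

```text
(-67, -75, 5) [291.2  98.3] [236. 105.]
(-67, 75, 5) [443.9 210.8] [511. 307.]
(63, 75, 5) [349.1 326.1] [340. 515.]
(63, -75, 5) [203.3 233.6] [ 78. 348.]
(-95, -95, 0) [291.4  55. ] [237.  27.]
(-95, 95, 0) [478.6 197.1] [574. 283.]
(95, -95, 0) [169.7 247.9] [ 17. 374.]
(95, 95, 0) [345.1 356.5] [333. 570.]
```

View pics/v.png

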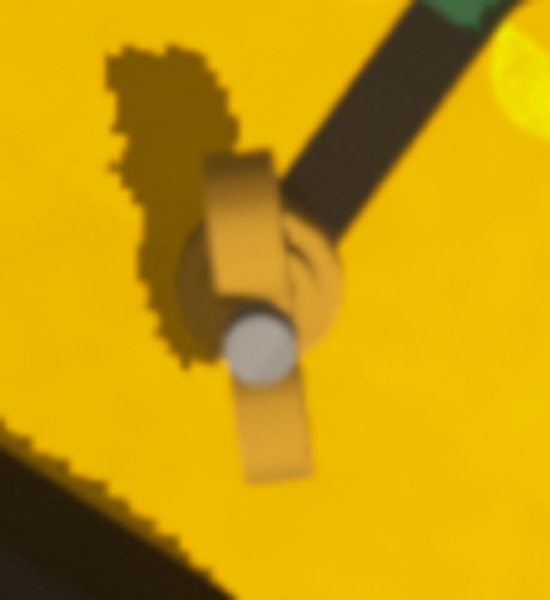

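View pics/v2.png

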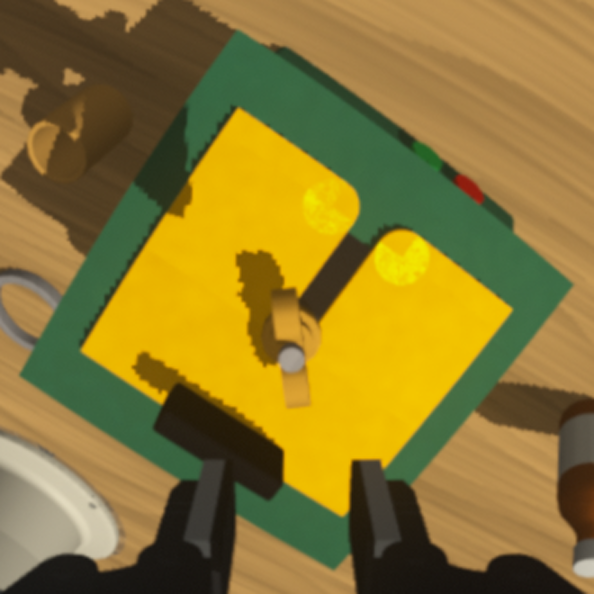

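View pics/u_scene.png

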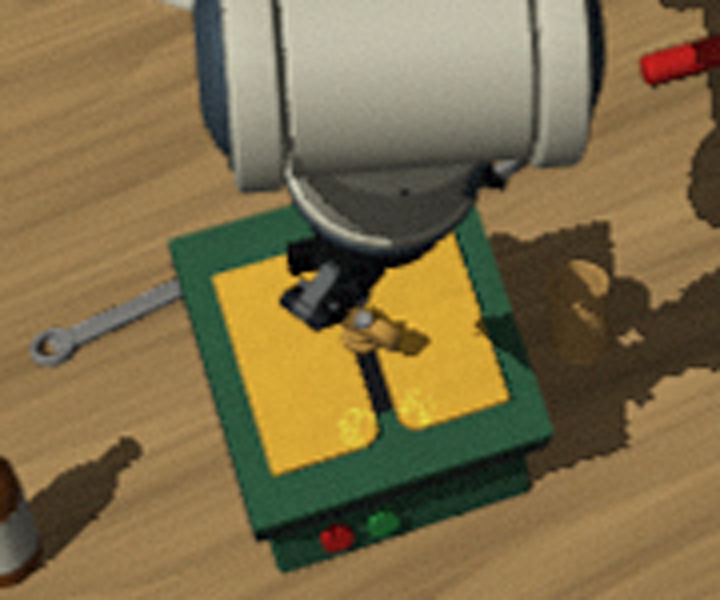

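Run:
```python
from case import *
import pickle
s,w=pickle.load(open("w5.pkl","rb")); M=wpose(s)
def atcz(x,y,z):
    o,d=wray(w,M,270+(x+.5)/5-.5,170+(y+.5)/5-.5); o=w2case(o); d=Rc.T@d
    return (o+d*(z-o[2])/d[2])*1e3
for z in (.034,.037,.040):
    a,b=atcz(238,155,z),atcz(280,478,z); print(z,a.round(1),b.round(1),"len",np.hypot(*(a-b)[:2]).round(1),"ang",np.degrees(np.arctan2((a-b)[1],(a-b)[0])).round(1))
print("tip",atcz(260,350,.044).round(1))
# height: flange/wing mid must lie on axis
from scipy.optimize import brentq
```

```text
0.034 [-18.3 -16.2  34. ] [18.  16.9 34. ] len 49.2 ang -137.6
0.037 [-18.8 -16.6  37. ] [17.1 16.2 37. ] len 48.6 ang -137.6
0.04 [-19.4 -16.9  40. ] [16.1 15.4 40. ] len 48.0 ang -137.6
tip [ 0.7  1.  44. ]
```

Run:
```python
from case import *
import pickle
s,w=pickle.load(open("w5.pkl","rb"))
# pose at s: from logged state
M=np.eye(4); M[:3,3]=case2w([.0008,.001,.0211]); M[:3,:3]=Rc@Ro.from_euler('z',-54.5,degrees=True).as_matrix()@Rc.T@Rt
def atcz(x,y,z):
    o,d=wray(w,M,230+(x+.5)/4-.5,240+(y+.5)/4-.5); o=w2case(o); d=Rc.T@d
    return (o+d*(z-o[2])/d[2])*1e3
for z in (.032,.036,.040):
    a,b=atcz(348,105,z),atcz(377,533,z); print(z,a.round(1),b.round(1),"len",np.hypot(*(a-b)[:2]).round(1),"ang",np.degrees(np.arctan2((a-b)[1],(a-b)[0])).round(1))
```

```text
0.032 [-19.7 -16.2  32. ] [21.5 16.8 32. ] len 52.8 ang -141.3
0.036 [-21.1 -17.1  36. ] [18.9 14.9 36. ] len 51.2 ang -141.3
0.04 [-22.5 -18.   40. ] [16.2 13.  40. ] len 49.6 ang -141.3
```

The cover is seated: its corners agree with the seated model within about 1 px. The nut sprang back about 4° on release, so I'll re-grip it square and check the tightness by torque.

Request:
{"fn": "step_arm", "kwargs": {
  "motion": [
    {"fingers":28,"slide":[-20,3,-35],"angular":[0.0613,-0.0092,0.1074]},
    {"fingers":28,"slide":[-38,5.5,-66],"angular":[0.0613,-0.0092,0.1074]},
    {"fingers":28,"slide":[-50,7.2,-87],"angular":[0.0613,-0.0092,0.1074]},
    {"fingers":28,"slide":[-57,8.2,-100],"angular":[0.0613,-0.0092,0.1074]},
    {"fingers":28,"slide":[-60.4,8.7,-106],"angular":[0.0613,-0.0092,0.1074]},
    {"fingers":28,"slide":[-60.4,8.7,-106],"angular":[0.0613,-0.0092,0.1074]},
    {"fingers":15,"slide":[-60.4,8.7,-106],"angular":[0.0613,-0.0092,0.1074]},
    {"fingers":5,"slide":[-60.4,8.7,-106],"angular":[0.0613,-0.0092,0.1074]},
    {"fingers":5,"slide":[-60.4,8.7,-106],"angular":[0.0613,-0.0092,0.1074]},
    {"fingers":5,"slide":[-60.4,8.7,-106],"angular":[0.0613,-0.0092,0.1074]}
  ],
  "squeeze": 60
}}

```text
t: 33.2
eef_pos: [0.6372, -0.1774, 0.158]
eef_rot: [0.086, 0.853, -0.454, -0.243]
contact_force: [1.9, 4.5, 9.4]
width: 0.0084
```

```bash
python3 look.py x wrist;  python3 - <<'E'
import cv2
f=cv2.imread("pics/x_wrist.png"); cv2.imwrite("pics/x_c.png",cv2.resize(f[240:430,230:420],None,fx=4,fy=4,interpolation=2)[:600])
E
```

```text
33.2 [ 0.6372 -0.1774  0.158 ] F [1.9 4.5 9.4] T [ 0.45  0.18 -0.31] w 0.0084 q [-0.319  0.896  0.843 -0.09   1.917  0.652]
tcp in case mm [ 0.4  0.8 20.6] rot err to Rt (world rotvec) [ 0.4099 -0.0595  0.7195]
rotation from Rt in case axes (deg) [ -0.06   0.1  -47.57] torque about case z -0.057 F case [ 3.7 -4.7  8.7]
```

View pics/x_c.png

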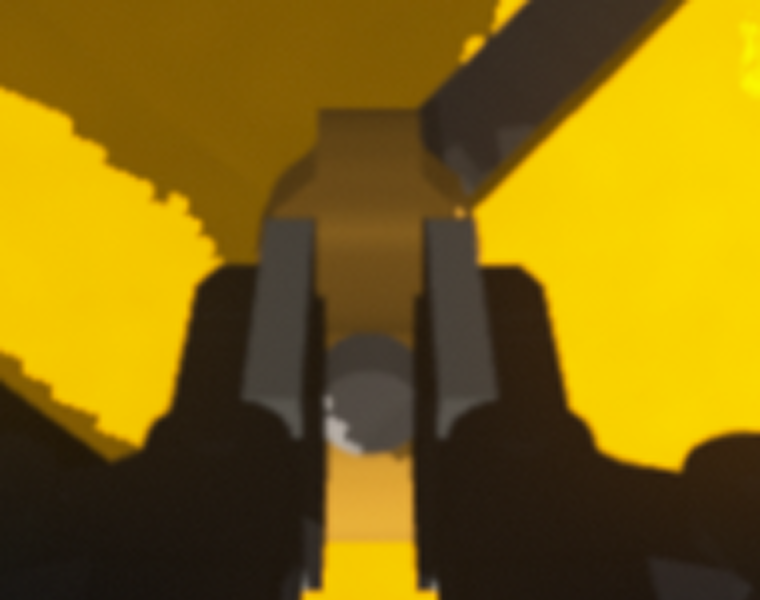

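Request:
{"fn": "step_arm", "kwargs": {
  "motion": [
    {"fingers":5,"slide":[0,0,0],"angular":[0,0,0]},
    {"fingers":5,"slide":[0,0,0],"angular":[-0.0124,0.0018,-0.0217]},
    {"fingers":5,"slide":[0,0,0],"angular":[-0.0247,0.0037,-0.0433]},
    {"fingers":5,"slide":[0,0,0],"angular":[-0.0247,0.0037,-0.0433]},
    {"fingers":5,"slide":[0,0,0],"angular":[-0.0247,0.0037,-0.0433]},
    {"fingers":5,"slide":[0,0,0],"angular":[-0.0247,0.0037,-0.0433]},
    {"fingers":5,"slide":[0,0,0],"angular":[-0.0247,0.0037,-0.0433]},
    {"fingers":5,"slide":[0,0,0],"angular":[-0.0247,0.0037,-0.0433]},
    {"fingers":5,"slide":[0,0,0],"angular":[-0.0247,0.0037,-0.0433]},
    {"fingers":5,"slide":[0,0,0],"angular":[-0.0247,0.0037,-0.0433]}
  ]
}}

```text
t: 34.5
eef_pos: [0.6372, -0.1775, 0.158]
eef_rot: [0.092, 0.841, -0.475, -0.241]
contact_force: [-0.0, 2.8, 9.0]
width: 0.0085
```

```bash
python3 look.py y
```

```text
34.5 [ 0.6372 -0.1775  0.158 ] F [-0.   2.8  9. ] T [0.67 0.19 0.63] w 0.0085 q [-0.319  0.896  0.843 -0.09   1.917  0.701]
tcp in case mm [ 0.4  0.8 20.6] rot err to Rt (world rotvec) [ 0.4344 -0.0632  0.7624]
rotation from Rt in case axes (deg) [ -0.06   0.1  -50.4 ] torque about case z 0.858 F case [ 4.9 -2.8  7.6]
```

Request:
{"fn": "step_arm", "kwargs": {
  "motion": [
    {"fingers":5,"slide":[0,0,0],"angular":[0.0173,-0.0026,0.0303]},
    {"fingers":5,"slide":[0,0,0],"angular":[0.0173,-0.0026,0.0303]},
    {"fingers":12,"slide":[0,0,0],"angular":[0.0173,-0.0026,0.0303]},
    {"fingers":20,"slide":[0,0,0],"angular":[0.0173,-0.0026,0.0303]},
    {"fingers":28,"slide":[0,0,0],"angular":[0.0173,-0.0026,0.0303]},
    {"fingers":28,"slide":[5,-0.7,8.7],"angular":[0.0173,-0.0026,0.0303]},
    {"fingers":28,"slide":[15,-2.2,26],"angular":[0.0173,-0.0026,0.0303]},
    {"fingers":28,"slide":[30,-4.5,52.5],"angular":[0.0173,-0.0026,0.0303]},
    {"fingers":28,"slide":[45,-6.7,79],"angular":[0.0173,-0.0026,0.0303]},
    {"fingers":28,"slide":[60,-9,105],"angular":[0.0173,-0.0026,0.0303]}
  ]
}}

```text
t: 35.75
eef_pos: [0.697, -0.1867, 0.2633]
eef_rot: [0.088, 0.849, -0.461, -0.243]
contact_force: [0.3, -0.5, -0.1]
width: 0.028
```

```bash
python3 look.py z wrist
python3 - <<'E'
import cv2
f=cv2.imread("pics/z_wrist.png"); cv2.imwrite("pics/z_c.png",cv2.resize(f[170:290,270:380],None,fx=5,fy=5,interpolation=2))
E
```

```text
35.75 [ 0.697  -0.1867  0.2633] F [ 0.3 -0.5 -0.1] T [-0.03 -0.28 -0.07] w 0.028 q [-0.308  0.954  0.438 -0.103  2.264  0.642]
tcp in case mm [  0.7   1.1 142. ] rot err to Rt (world rotvec) [ 0.4178 -0.0622  0.7326]
rotation from Rt in case axes (deg) [-3.000e-02  2.000e-02 -4.845e+01] torque about case z -0.057 F case [-0.4  0.5  0.1]
```

View pics/z_wrist.png

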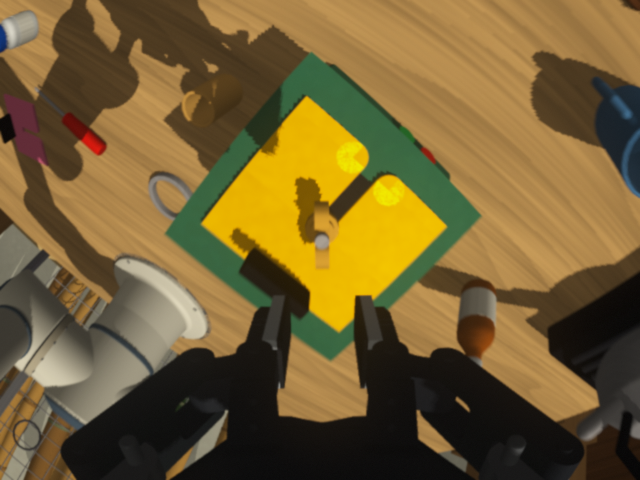

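View pics/z_c.png

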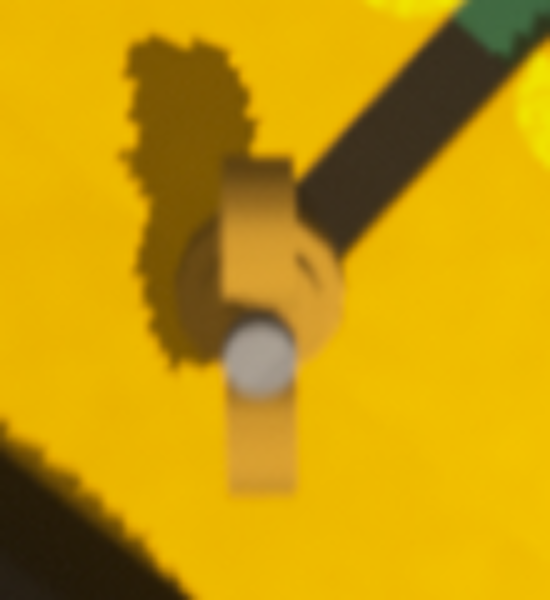

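```bash
python3 -c "
from rig import finish_job
print(finish_job())"
```

```text
the job is handed in; nothing more can be done
None
```

I slid the yellow cover down the slope under the raised wing nut until the stud sat at the end of the slot. I let go of it there, then turned the nut about 2.65 rad clockwise and backed the gripper off clear. I handed the job in after about 36 s of the 72 s; it reported no verdict.

- **Cover:** In the wrist picture taken after the first tightening, its corners matched the seated pose within about 1 px. It sits about 2 mm down-slope, resting on the stud, flat and square. The last picture, after the re-grip, looked unchanged, but I did not measure it again.
- **Nut:** It sprang back about 4° the first time I released it. I re-gripped it square, and the torque rose at once to 0.86 N m over 0.05 rad, so it was tight. After the second release the picture showed it in the same place.
- **Not settled:** I could not measure the clamping force directly, and the torque cannot tell whether the nut is tight on the cover or at its thread stop. The nut turned only about 0.1 rad beyond the last low-torque reading. If that is where it met the cover, this is short of the 0.15 to 0.3 rad you give for snug.
- **First pinch:** It was about 3 mm too low, so the fingertips closed on the hub below the wings. I raised the gripper and pinched again.
- **Bystanders:** The arm and carried cover touched none of them, and those in view looked unmoved. I did not measure their positions again.

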